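# Ease open a ratchet clamp, tray the peat blocks and book the tray out with a scanner

## Task

Flick the red pawl off the ratchet wheel so that it stays off, then take the crank and ease the drum back, slowly, until the clamp's jaw is fully open. Then take every brown block out of the clamp and set them down side by side in the aluminium tray, none on top of another; when all are in, take the scanner, hold it level and still with its window a few centimetres (5 to 9) over the middle of the tray's barcode label for a good second, and lay it back flat on its black mat. Do not force the drum against the pawl, and leave the bottles, jar, phone and canister where they are.

Things in the scene. Friction and masses are not known exactly. Their poses are not given: they have to be found in the camera images.
- press: Fixed ratchet clamp, grey base plate 300 x 250 x 15 mm. Origin: on the bench, plate spans x -145..155, y -125..125 mm; x runs from the block bay (robot's side) to the drum, z up. Steel stop along y: inner face x -120, top 33 mm above bench. Up to four blocks stand on the plate in a row along y, x about -88 mm, between stop and blue jaw.
- jaw_top (a point): Middle of the top edge of the blue sliding jaw (a plate 16 mm thick, 236 mm long along the clamp's y, top 69 mm above the bench). Its face to the blocks is 8 mm nearer the robot, at clamp x -56 mm + 29 mm per rad of joint drum. Eased fully back it stands about 42 mm clear of the blocks, room for a finger.
- drum (a joint): Angle (rad) of the steel ratchet wheel and drum (110 mm across, upright axis) that works the jaw. 0 to 0.08 at the start (wound, jaw shut), grows clockwise seen from above, 1.45 at its end stop (fully eased back, jaw open). The engaged pawl blocks it near 0.13. With the pawl off it does not run by itself: a brake drag of 0.3 N m (3.5 N at the knob) holds it where it is left.
- drum_axis (a point): Point on the drum's upright axis, level with the top of the crank knob, 104 mm above the bench.
- crank_knob (a point): Centre of the top face of the black crank knob: an upright round post 26 mm across and 48 mm tall on the end of the yellow crank arm, 85 mm from the drum's axis, top 104 mm above the bench. The arm (9 mm thick, 24 mm wide) has its top 56 mm above the bench. The knob moves clockwise round the drum_axis as the drum is eased back.
- pawl (a joint): Angle (rad) of the red pawl about its upright pivot. 0: nose in the ratchet teeth (at the start). Grows clockwise seen from above as the nose leaves the wheel; stop at 0.75. An over-centre spring pushes it back to 0 below 0.3 and on to 0.75 above 0.3, where it stays. Up to 2 N at the post moves it.
- pawl_pivot (a point): Point on the pawl's upright pivot axis, level with the post's top.
- pawl_post (a point): Centre of the top face of the red post on the pawl's tail: upright, 18 mm across, its sides clear from 40 to 89 mm above the bench, 55 mm from the pawl's pivot. Push it clockwise round the pivot (25 mm is enough; it then snaps on by itself) to flick the pawl off.
- tray: Low aluminium tray, fixed. Origin: on the bench under the middle of the open part, which is 240 mm (x) x 120 mm (y) inside, walls 4 mm thick, 20 mm high, floor 4 mm above the bench. At its +x end is a flange 74 x 100 mm, 12 mm high, with a paper barcode label. The tray is on the left or the right of the clamp.
- tray_label (a point): Middle of the barcode label (60 x 44 mm, facing up), 160 mm along the tray's +x axis, 13 mm above the bench; z up.
- scanner: Hand scanner, 167 mm long, 0.25 kg, lying flat on its mat. Origin: on its underside, about the middle; x toward the white head, z up. Blue grip body 34 mm wide (y), from x -86 to +32 mm, top 38 mm above the underside; white head from x +32 to +82 mm, 52 mm wide, 42 mm high; small white foot at the tail, 52 mm wide. Grip it across y, near the origin to x +10 mm.
- scanner_window (a point): Amber window in the underside of the scanner's head, at x +57 mm, y 0 of the scanner; same axes as the scanner. It looks straight down (-z).
- mat: Black rubber mat, fixed, 240 (x) x 110 (y) mm, 4 mm thick: the scanner's place. Origin: under its middle.
- block1: Pressed brown peat block, 60 (x) x 44 (y) x 60 (z) mm, 0.11 to 0.22 kg, standing in the clamp; two to four of the four are present. Origin: its centre. In the clamp its x is about along the clamp's x, the way to grip it.
- block2: Pressed brown peat block, 60 (x) x 44 (y) x 60 (z) mm, 0.11 to 0.22 kg, standing in the clamp; two to four of the four are present. Origin: its centre. In the clamp its x is about along the clamp's x, the way to grip it.
- block3: Pressed brown peat block, 60 (x) x 44 (y) x 60 (z) mm, 0.11 to 0.22 kg, standing in the clamp; two to four of the four are present. Origin: its centre. In the clamp its x is about along the clamp's x, the way to grip it.
- block4: Pressed brown peat block, 60 (x) x 44 (y) x 60 (z) mm, 0.11 to 0.22 kg, standing in the clamp; two to four of the four are present. Origin: its centre. In the clamp its x is about along the clamp's x, the way to grip it.
- bottle_a: Clear bottle with red cap, 60 mm across, 150 mm tall. A bystander: leave it. Origin: centre of its underside.
- bottle_b: Clear bottle with blue cap, 64 mm across, 150 mm tall. A bystander: leave it. Origin: centre of its underside.
- jar: Glass jar with white lid, 68 mm across, 85 mm tall. A bystander: leave it. Origin: centre of its underside.
- phone: Black phone lying flat, 150 x 72 x 9 mm. A bystander: leave it. Origin: centre of its underside.
- canister: White canister, 90 x 130 mm, 165 mm tall. A bystander: leave it. Origin: centre of its underside.
Things that resemble listed ones, but are neither listed nor needed, are in the scene too. What is shaped like the block1 but green or yellow is not meant.

How it is judged:
By the outcome, as a careful person would: the job done as asked, in the order asked, and still so for the second after the job is handed in, with the robot touching nothing.
Of block1, block2, block3, block4 only 2 to 4 are there at a start; the rules pass over those that are not, and their reading is None.
At some moment in a run one of scanner, block1, block2, block3, block4 may be knocked a few centimetres aside while the robot is not near it.
It also fails if it takes over 210 s, if anything falls off the work surface, if the arm or the gripper's body presses on something with over 40 N, if the wrist force passes 120 N, or if a joint passes its speed limit or range.

## Robot

A 7-joint arm with a two-finger parallel gripper is mounted at the origin on the work surface. World frame = base frame: x ahead of the robot, y to its left, z up, the work surface at z = 0. Lengths are in mm, angles in rad, forces in N, time in s.
With the tool pointing down it reaches from about 425 to 925 mm from the base axis. Payload 6.8 kg.
Tool frame: the origin (TCP) lies on the front face of the gripper's body, between the roots of the fingers; the fingertips stand 73 mm ahead of it and the grasp point (between the pads) lies 54 mm ahead of it; z points along the fingers, y is the direction in which the jaws open and shut (so a half turn about z gives the same grasp; the last joint's range is limited). The gripper opens to 85 mm and grips with 20 to 120 N. Pads are 22 mm wide; open, the fingers measure 114 mm over their backs; the gripper's body (76 mm by 85 mm) begins 54 mm behind the grasp point. The pads swing forward as they close: fully open they stand 13 mm farther back than shut.
Start: joints at [1.019, 0.477, 0.022, 1.555, -0.011, 1.109, -0.083], TCP at [289.837, -609.623, 303.908] pointing down, gripper open.
Joint ranges: [-2.96, 2.96], [-0.34, 2.1], [-1.41, 1.46], [0.24, 2.44], [-1.37, 4.51], [0.17, 1.92], [-2.96, 2.96]. Speed limits (rad/s): [2.39, 2.39, 3.14, 3.14, 3.14, 3.14, 3.14].

## Interface

Orientations are given as a unit quaternion [x, y, z, w].
In Python, from station import robot, camera, calibration, workorder, spotter gives the robot as it stands.
- The arm moves only by the shell command python3 -m jog 'ROWS' [FORCE]. ROWS is a JSON object of lists of equal length, an entry for each row: "gripper": the finger opening in m, from 0 to 0.0854; "delta_pos": the shift along the tool's x, y, z in m, a list of three; "roll": the turn about the tool's z in degrees. In form: {"gripper": [gripper, ...], "delta_pos": [[x, y, z], ...], "roll": [roll, ...]}. A call has 1 to 20 rows; each row is the pose to reach, as a shift and turn from the pose commanded when the call began, along the tool's axes at that moment; what a row does not reach only later rows make up. A row lasts 1/12 s, in which the tool goes at most 41.7 mm and 7.16 degrees, less where a joint would pass 70% of its speed; a pose out of reach is approached as far as the arm can. A call with a gripper value outside its range is refused whole. The fingers move at their own pace and stop on an object; FORCE is the grip in N (left out, the last holds). Time passes only in rows, so rows that repeat a pose let the fingers close. It gives the time, the measured TCP pose, the force and the opening at its end, in the units of the state.
- robot.get_obs(): the state, without advancing time (a new reading comes with each control period).
- camera(name): name is "scene" or "top" or "wrist"; returns (picture, depth): 384x512x3 uint8, red, green, blue; 384x512 float32, mm along the optical axis (not along the pixel's ray), 0 where there is no reading.
- calibration(name): a dict with "fx", "fy", "cx", "cy" (pixels), "rvec" (rotation vector, rad) and "tvec" (3), from world to camera coordinates, as OpenCV has them. Camera axes: x right, y down, z forward; pixel columns grow to the right and rows downward; lengths in mm; the calibration is good to about 2 mm. A picture is of the moment at which its call begins: read the wrist's pose just before it. calibration takes no time and is no camera call; for the wrist camera it gives the pose at the moment of the call.
- workorder.job_done(): hands the job in, once; it reports no verdict.
Trained networks look in the newest picture that a camera, given by its name, has taken for a name from the list of things; names that differ only in an ending like _2 or _b are one class to them, and where a whole thing is asked for, a point or a joint stands for the part that bears it (a point fixed in the world has none). Each returns a list of dicts, best first, with "confidence" (0 to 1); they miss things now and then, are a little off and sometimes report something else, mostly with a low value. They report only what shows in the picture. A call takes as long as a camera call. They do not tell look-alikes from the thing itself.
- spotter.look_for(camera, name): "location" ([x, y, z] in mm, in world coordinates, good to about 4 mm: the middle of the surface that is visible of it).
- spotter.mark_of(camera, name): "location" ([x, y, z] in mm, in world coordinates, good to about 4 mm: a listed point, or the origin of a listed thing).
The state is a dict: "clock": time; "qpos": joint angles; "qvel": joint speeds; "tau": joint torques, N m; "position": TCP position; "ee_rot": TCP orientation; "force": force on the tool from outside, world axes, zero at the start; "ft_torque": the same for the moment, N m; "opening": opening from 0.0 (shut) to 1.0 (fully open).
Only numpy, scipy, OpenCV 4.12 (cv2) and the standard library are available. Lean on these libraries where they do the work, as an engineer would, in place of code of your own. Each camera call takes 0.05 s, during which the arm holds its last target. There are 200 camera calls.

## Working session

There is one attempt and no reset: what is moved stays moved. The work goes in short steps, Python scripts to look and compute and a shell command to move; the robot and the scene stay as the last step left them, time stands still between calls to the robot, and variables do not carry over. Pictures are saved under pics/ and viewed, about 12 in all and at most 16, crops included, and the job is handed in when it is done.

```bash
mkdir -p pics; ls; cat > h.py <<'E'
import numpy as np, cv2, json
from scipy.spatial.transform import Rotation as R
from station import robot, camera, calibration, workorder, spotter
def shot(n,f=None):
    c=calibration(n); im,d=camera(n)
    if f: cv2.imwrite('pics/'+f,im[:,:,::-1])
    return im,d,c
def world(c,d):
    v,u=np.mgrid[0:d.shape[0],0:d.shape[1]]
    P=np.stack([(u-c['cx'])/c['fx']*d,(v-c['cy'])/c['fy']*d,d],-1)
    M=R.from_rotvec(np.ravel(c['rvec'])).as_matrix()
    return (P-np.ravel(c['tvec']))@M
def px(c,p):
    M=R.from_rotvec(np.ravel(c['rvec'])).as_matrix()
    q=M@np.array(p,float)+np.ravel(c['tvec'])
    return [round(c['fx']*q[0]/q[2]+c['cx']),round(c['fy']*q[1]/q[2]+c['cy'])]
def tool():
    o=robot.get_obs(); return np.array(o['position']),R.from_quat(o['ee_rot']),o
def togo(p):
    "world TCP goal -> delta in tool axes (m)"
    t,r,o=tool(); return np.round(r.inv().apply(np.array(p)-t)/1000,4)
E
python3 - <<'E'
from h import *
t,r,o=tool(); print(t,r.as_matrix().round(3),o['clock'],o['opening'])
a,d,c=shot('top'); b,d2,c2=shot('scene')
cv2.imwrite('pics/1.png',cv2.resize(a,(800,600))[:,:,::-1]);cv2.imwrite('pics/2.png',cv2.resize(b,(800,600))[:,:,::-1])
for n in ['press','jaw_top','drum_axis','crank_knob','pawl_pivot','pawl_post','tray','tray_label','scanner','scanner_window','mat','block1','bottle_a','jar','phone','canister']:
    for cam in ['top','scene']:
        l=spotter.mark_of(cam,n)
        print(n,cam,[(np.round(x['location']).astype(int).tolist(),round(x['confidence'],2),px(c if cam=='top' else c2,x['location'])) for x in l[:5]])
print(c,robot.get_obs()['clock'])
E
```

```text
pics
[ 289.60076466 -609.20489224  302.93160329] [[ 0.903  0.429 -0.001]
 [ 0.429 -0.903  0.002]
 [-0.    -0.002 -1.   ]] 0.0 1.0009570562995962
press top [([546, 4, -4], 0.8, [271, 202])]
press scene [([548, 0, 3], 0.86, [252, 213])]
jaw_top top [([501, -4, 69], 0.76, [274, 213])]
jaw_top scene [([503, -5, 67], 0.58, [260, 195]), ([568, 521, -1], 0.43, [346, 284])]
drum_axis top [([640, 8, 104], 0.7, [271, 168])]
drum_axis scene [([635, 8, 110], 0.9, [234, 199]), ([709, 366, -1], 0.49, [282, 278]), ([741, 231, -3], 0.4, [249, 263])]
crank_knob top [([709, -30, 104], 0.89, [283, 147])]
crank_knob scene [([709, -28, 101], 0.86, [213, 204]), ([460, 14, 44], 0.41, [271, 198]), ([451, -282, 2], 0.29, [230, 178])]
pawl_pivot top [([645, 98, 91], 0.97, [243, 167]), ([712, 370, 0], 0.43, [167, 154])]
pawl_pivot scene [([645, 98, 88], 0.91, [247, 215])]
pawl_post top [([686, 136, 91], 0.59, [232, 155])]
pawl_post scene [([683, 140, 90], 0.47, [246, 223])]
tray top [([453, -281, -2], 0.64, [354, 230]), ([441, 296, 4], 0.35, [184, 231])]
tray scene [([449, -284, 3], 0.67, [230, 178])]
tray_lab
[... 1195 characters left out ...]
, [249, 263]), ([740, -224, 0], 0.79, [181, 207])]
jar top [([452, 69, 48], 0.72, [251, 228]), ([709, 368, -2], 0.57, [167, 155]), ([567, 521, -1], 0.43, [121, 194])]
jar scene []
phone top [([794, 22, 0], 0.67, [266, 132])]
phone scene [([798, 18, 0], 0.73, [202, 240])]
canister top [([564, 520, -1], 0.89, [121, 195]), ([745, 231, -5], 0.28, [206, 145]), ([795, 20, 1], 0.28, [266, 132])]
canister scene [([567, 520, 3], 0.76, [346, 283]), ([459, 18, 46], 0.34, [272, 197])]
{'fx': 367.233488568675, 'fy': 367.233488568675, 'cx': 252.78025800994612, 'cy': 193.78508599965838, 'rvec': array([ 2.15621196, -2.13476173,  0.15646611]), 'tvec': array([  60.12248117,  567.02421832, 1185.6795307 ])} 1.7
```

View pics/1.png

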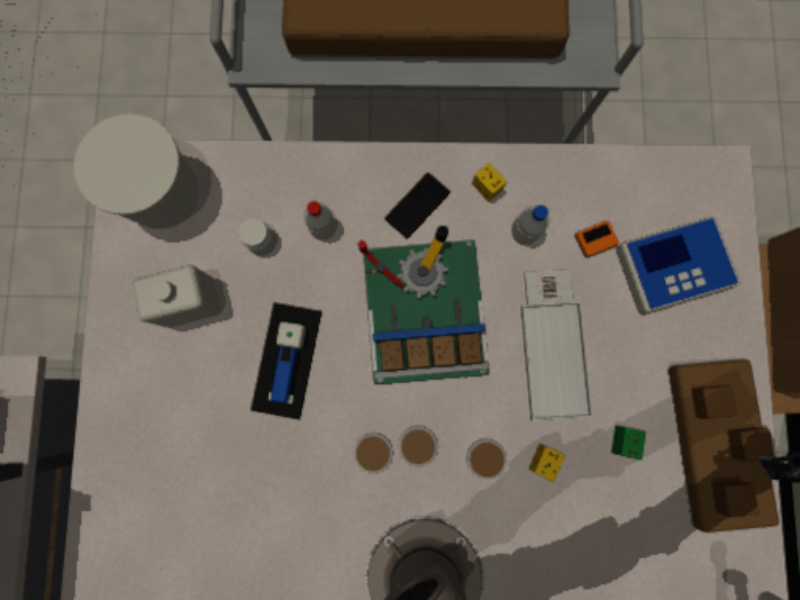

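View pics/2.png

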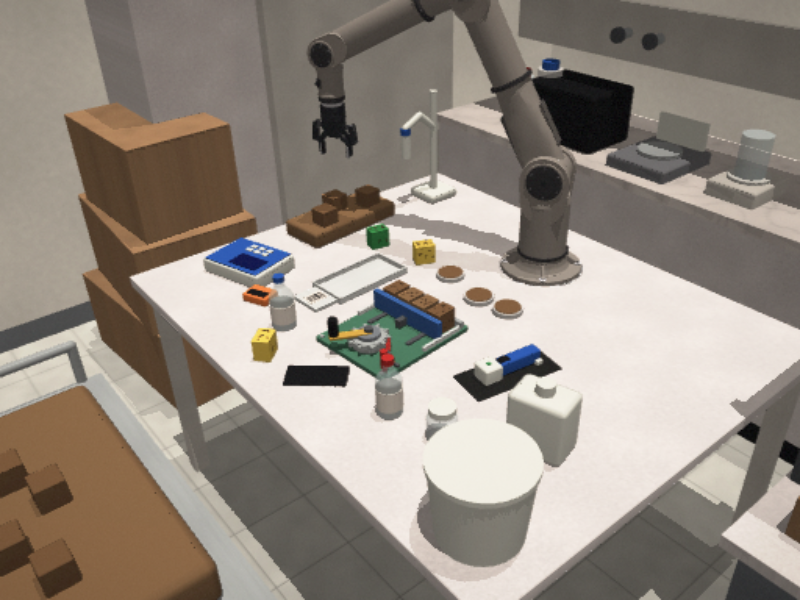

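The top view shows the clamp with four brown blocks (rows 335–370, cols 380–480 at 800 px), the pawl post at (362,245), and the knob at (440,233). The tray is on the right and the mat with the scanner is on the left. The networks agree with the picture. I'm moving above the clamp for a closer look.

```bash
python3 -m jog '{"gripper":[0.085,0.085,0.085,0.085,0.085,0.085,0.085,0.085,0.085,0.085,0.085,0.085,0.085,0.085,0.085,0.085,0.085,0.085,0.085,0.085],"delta_pos":[[0.03,-0.024,-0.006],[0.06,-0.048,-0.012],[0.09,-0.072,-0.018],[0.12,-0.096,-0.024],[0.15,-0.12,-0.03],[0.18,-0.144,-0.036],[0.21,-0.168,-0.042],[0.24,-0.192,-0.048],[0.27,-0.216,-0.054],[0.3,-0.24,-0.06],[0.33,-0.264,-0.066],[0.36,-0.288,-0.072],[0.39,-0.312,-0.078],[0.42,-0.336,-0.084],[0.45,-0.36,-0.09],[0.48,-0.384,-0.096],[0.51,-0.408,-0.1],[0.54,-0.43,-0.1],[0.55,-0.436,-0.1],[0.55,-0.436,-0.1]],"roll":[1.5,3,4.5,6,7.5,9,10.5,12,13.5,15,16.5,18,19.5,21,22.5,24,25.4,25.4,25.4,25.4]}'
python3 - <<'E'
from h import *
t,r,o=tool(); print(t,r.as_matrix().round(3),o['clock'])
im,d,c=shot('wrist'); cv2.imwrite('pics/3.png',cv2.resize(im,(800,600))[:,:,::-1])
for n in ['drum_axis','crank_knob','pawl_pivot','pawl_post','jaw_top','block1','press']:
    l=spotter.mark_of('wrist',n)
    print(n,[(np.round(x['location']).astype(int).tolist(),round(x['confidence'],2),px(c,x['location'])) for x in l[:5]])
P=world(c,d).reshape(-1,3); C=im.reshape(-1,3).astype(int)
m=(C[:,0]>1.8*C[:,1])&(C[:,0]>90)&(C[:,2]<C[:,0]/2)&(P[:,2]>82)&(P[:,2]<98);print('red post',P[m].mean(0) if m.any() else 0,m.sum())
m=(P[:,2]>99)&(P[:,2]<110)&(C.max(1)<60);print('knob',P[m].mean(0),m.sum())
m=(P[:,2]>64)&(P[:,2]<74)&(C[:,2]>1.5*C[:,0])
Q=P[m]; f=cv2.fitLine(Q[:,:2].astype(np.float32),cv2.DIST_HUBER,0,.01,.01).ravel();s=(Q[:,:2]-Q[:,:2].mean(0))@f[:2];print('jaw',f,m.sum(),s.min(),s.max(),Q[s.argmin()],Q[s.argmax()])
E
```

```text
clock: 3.37
position: [600.3, 24.9, 403.6]
ee_rot: [1.0, 0.004, 0.0, -0.001]
force: [-0.1, -0.4, 0.4]
opening: 0.997
[600.25432777  24.8777439  403.61014718] [[ 1.     0.007  0.   ]
 [ 0.007 -1.     0.002]
 [ 0.    -0.002 -1.   ]] 3.3667
drum_axis [([633, 4, 102], 0.91, [281, 135])]
crank_knob [([708, -28, 102], 0.7, [313, 63])]
pawl_pivot [([645, 96, 91], 0.78, [201, 122]), ([465, -88, 49], 0.69, [342, 252])]
pawl_post []
jaw_top [([502, -7, 69], 0.79, [286, 233]), ([451, -277, -4], 0.57, [453, 247]), ([455, 76, 50], 0.25, [226, 258])]
block1 [([452, 76, 49], 0.98, [226, 260]), ([458, 24, 48], 0.96, [262, 255]), ([465, -87, 47], 0.74, [341, 251]), ([468, -32, 45], 0.74, [302, 248])]
press [([550, 3, 0], 0.77, [277, 185]), ([705, -30, 103], 0.69, [316, 66]), ([634, 7, 102], 0.27, [279, 134])]
red post [683.64262732 137.69681907  87.99336721] 173
knob [708.30497544 -27.06535319 102.86065014] 417
jaw [ 9.8586455e-02 -9.9512851e-01  5.0388321e+02 -2.6644888e+00] 2008 -116.17566582947595 115.66934754390063 [489.78140732 113.0899191   67.52382931] [ 516.77462738 -117.21586015   66.58885948]
```

View pics/3.png

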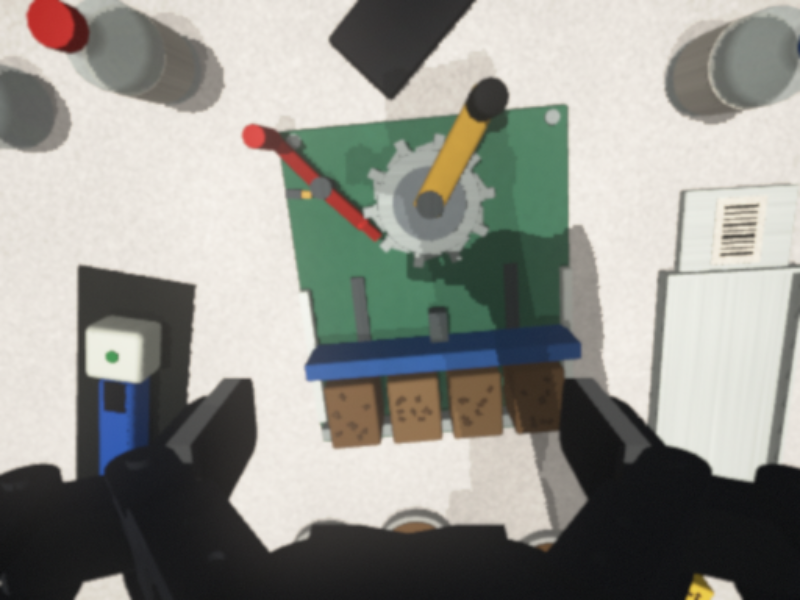

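Pictures viewed: 3. It shows the post at (255,135), the pivot at (320,187), the knob at (488,98), and four blocks along the bottom. Next I shut the gripper and lower it beside the post, on the counter-clockwise side.

```bash
python3 -m jog '{"gripper":[0,0,0,0,0,0,0,0,0,0,0,0,0,0,0,0,0,0,0,0],"delta_pos":[[0.007,-0.014,0.02],[0.014,-0.028,0.04],[0.021,-0.042,0.06],[0.028,-0.056,0.08],[0.035,-0.07,0.1],[0.042,-0.084,0.12],[0.049,-0.098,0.14],[0.056,-0.112,0.16],[0.063,-0.126,0.18],[0.069,-0.14,0.2],[0.069,-0.14,0.2],[0.069,-0.14,0.2],[0.069,-0.14,0.215],[0.069,-0.14,0.23],[0.069,-0.14,0.245],[0.069,-0.14,0.26],[0.069,-0.14,0.27],[0.069,-0.14,0.279],[0.069,-0.14,0.279],[0.069,-0.14,0.279]],"roll":[6,12,18,24,30,36,42,48,54,59,59,59,59,59,59,59,59,59,59,59]}'
```

```text
clock: 5.43
position: [668.6, 159.7, 125.4]
ee_rot: [0.87, -0.492, 0.0, -0.0]
force: [-0.6, 0.2, 0.1]
opening: 0.002
```

```bash
python3 - <<'E'
from h import *
t,r,o=tool(); print(t,r.as_matrix().round(3),o['clock'],o['opening'],o['force'])
E
```

```text
[668.56345486 159.74328328 125.44031815] [[ 0.515 -0.857  0.   ]
 [-0.857 -0.515 -0.   ]
 [ 0.    -0.    -1.   ]] 5.4333 0.0020093403394525317 [-0.59516463  0.15248567  0.0826414 ]
```

```bash
python3 -m jog '{"gripper":[0,0,0,0,0,0,0,0,0,0,0,0,0,0,0,0,0,0,0,0],"delta_pos":[[0.003,0,0],[0.006,0,0],[0.009,0,0],[0.012,0,0],[0.015,0,0],[0.018,0,0],[0.021,0,0],[0.024,0,0],[0.027,0,0],[0.03,0,0],[0.032,0,0],[0.034,0,0],[0.036,0,0],[0.038,0,0],[0.04,0,0],[0.04,0,0],[0.03,0,0],[0.015,0,0],[0,0,0],[-0.01,0,0]],"roll":[0,0,0,0,0,0,0,0,0,0,0,0,0,0,0,0,0,0,0,0]}'
python3 - <<'E'
from h import *
im,d,c=shot('top'); P=world(c,d).reshape(-1,3); C=im.reshape(-1,3).astype(int)
t,r,o=tool(); print(t)
m=(C[:,0]>1.8*C[:,1])&(C[:,0]>90)&(C[:,2]<C[:,0]/2)&(P[:,2]>70)&(P[:,2]<98)&(np.hypot(P[:,0]-645,P[:,1]-97)<80);print('red post',P[m].mean(0) if m.any() else 0,m.sum())
for n in ['pawl_post','crank_knob','drum_axis']:
  print([(np.round(x['location']).astype(int).tolist(),round(x['confidence'],2)) for x in spotter.mark_of('top',n)[:2]],[(np.round(x['location']).astype(int).tolist(),round(x['confidence'],2)) for x in [*( [shot('scene')] and spotter.mark_of('scene',n))][:2]])
E
```

```text
clock: 7.1
position: [661.8, 171.6, 124.9]
ee_rot: [0.871, -0.491, -0.001, -0.0]
force: [0.2, 0.9, 1.7]
opening: -0.003
[660.75860667 174.02008901 124.78304458]
red post [701.78029299 100.99059341  89.81119166] 12
[([702, 104, 91], 0.66)] [([445, 305, -1], 0.62), ([701, 97, 87], 0.44)]
[([710, -31, 106], 0.59)] [([710, -30, 100], 0.79), ([566, 522, 0], 0.68)]
[([637, 6, 104], 0.94)] [([637, 8, 109], 0.68), ([500, -9, 62], 0.3)]
```

The pawl post is now at (702,101), 0.73 rad round the pivot, so the pawl is off and staying off. Next is the crank knob, at about (709,-29).

```bash
python3 -m jog '{"gripper":[0,0,0.06,0.06,0.06,0.06,0.06,0.06,0.06,0.06,0.06,0.06,0.06,0.06],"delta_pos":[[0,0,-0.035],[0,0,-0.07],[0.02,0.006,-0.08],[0.04,0.013,-0.08],[0.065,0.021,-0.08],[0.09,0.029,-0.08],[0.115,0.037,-0.08],[0.14,0.045,-0.08],[0.165,0.053,-0.08],[0.185,0.059,-0.08],[0.199,0.064,-0.08],[0.199,0.064,-0.08],[0.199,0.064,-0.08],[0.199,0.064,-0.08]],"roll":[0,0,-4,-8,-12,-16,-20,-24,-28,-32,-33,-33,-33,-33]}'
python3 - <<'E'
from h import *
t,r,o=tool(); print(r.as_matrix().round(3),o['qpos'])
im,d,c=shot('wrist')
P=world(c,d).reshape(-1,3); C=im.reshape(-1,3).astype(int)
m=(P[:,2]>99)&(P[:,2]<110)&(C.max(1)<60)&(np.hypot(P[:,0]-709,P[:,1]+29)<30);print('knob',P[m].mean(0),m.sum())
k=spotter.mark_of('wrist','crank_knob');print(k[:2]);
g=P[m].mean(0) if m.sum()>50 else np.array([709,-29.5,104]); print(togo([g[0],g[1],136]),t)
E
```

```text
clock: 8.77
position: [710.7, -33.0, 204.8]
ee_rot: [0.974, -0.225, -0.0, -0.001]
force: [-0.0, 1.0, 0.7]
opening: 0.703
[[ 0.899 -0.438 -0.   ]
 [-0.438 -0.899  0.001]
 [-0.001 -0.001 -1.   ]] [ 0.01958636  0.63024841 -0.09054519  1.53599389  0.06269718  0.97844719
 -2.11243327]
knob [710.97800911 -29.17280911 102.68914456] 1424
[{'location': [709.3, -30.4, 100.5], 'confidence': 0.98}]
[-0.001  -0.0028  0.0689] [710.66798641 -33.01464007 204.81367   ]
```

The last joint would run out of range during the arc, so I'm taking the half-turn grasp.

```bash
python3 -m jog '{"gripper":[0.06,0.06,0.06,0.06,0.06,0.06,0.06,0.06,0.06,0.06,0.06,0.06,0.06,0.06],"delta_pos":[[0,0,0],[0,0,0],[0,0,0],[0,0,0],[0,0,0],[0,0,0],[0,0,0],[0,0,0],[0,0,0],[0,0,0],[0,0,0],[0,0,0],[0,0,0],[0,0,0]],"roll":[-7,-14,-21,-28,-35,-42,-49,-56,-63,-70,-77,-84,-90,-90]}'
python3 -m jog '{"gripper":[0.06,0.06,0.06,0.06,0.06,0.06,0.06,0.06,0.06,0.06,0.06,0.06,0.06,0.06,0.06],"delta_pos":[[0,0,0],[0,0,0],[0,0,0],[0,0,0],[0,0,0],[0,0,0],[0,0,0],[0,0,0],[0,0,0],[0,0,0],[0,0,0],[0,0,0],[0,0,0],[0,0,0],[0,0,0]],"roll":[-7,-14,-21,-28,-35,-42,-49,-56,-63,-70,-77,-84,-90,-90,-90]}'
python3 - <<'E'
from h import *
t,r,o=tool(); print(r.as_matrix().round(3),o['qpos'][-1],togo([710,-29.5,136]))
E
```

```text
clock: 10.03
position: [710.7, -33.1, 204.9]
ee_rot: [0.847, 0.532, 0.0, -0.0]
force: [1.1, -0.6, 0.4]
opening: 0.707
clock: 11.28
position: [710.8, -33.9, 204.8]
ee_rot: [0.227, 0.974, 0.0, -0.0]
force: [0.3, -0.6, -0.1]
opening: 0.7
[[-0.897  0.442 -0.   ]
 [ 0.442  0.897  0.   ]
 [ 0.     0.    -1.   ]] 0.6593801498672702 [0.0026 0.0035 0.0688]
```

```bash
python3 -m jog '{"gripper":[0.06,0.06,0.06,0.06,0.06,0.06,0.06,0.04,0.02,0.02,0.02,0.02,0.02,0.02],"delta_pos":[[0.002,0.003,0.015],[0.002,0.003,0.03],[0.002,0.003,0.045],[0.002,0.003,0.06],[0.002,0.003,0.068],[0.002,0.003,0.068],[0.002,0.003,0.068],[0.002,0.003,0.068],[0.002,0.003,0.068],[0.002,0.003,0.068],[0.002,0.003,0.068],[0.002,0.003,0.068],[0.002,0.003,0.068],[0.002,0.003,0.068]],"roll":[0,0,0,0,0,0,0,0,0,0,0,0,0,0]}' 25
python3 - <<'E'
from h import *
t,r,o=tool(); print(r.as_matrix().round(3),o['opening']*85)
# arc plan in tool frame: centre A, about tool z by +a
A=np.array([636,6.5]); K=t[:2]; print(np.hypot(*(K-A)),np.degrees(np.arctan2(*(K-A)[::-1])))
M=r.as_matrix()
print('n radial tool x ->', r.inv().apply([*(A-K),0]))
E
```

```text
clock: 12.45
position: [711.0, -30.9, 138.0]
ee_rot: [0.225, 0.974, 0.0, 0.001]
force: [0.4, -0.1, 4.9]
opening: 0.296
[[-0.899  0.438  0.002]
 [ 0.438  0.899  0.   ]
 [-0.002  0.001 -1.   ]] 25.171577500256728
83.81778137093949 -26.50880663088725
n radial tool x -> [83.81417358  0.76723296 -0.12702304]
```

```bash
python3 -m jog '{"gripper":[0.02,0.02,0.02,0.02,0.02,0.02,0.02,0.02,0.02,0.02,0.02,0.02,0.02,0.02,0.02,0.02,0.02,0.02,0.02,0.02],"delta_pos":[[0,-0.0012,0],[0,-0.0024,0],[0.0001,-0.0036,0],[0.0001,-0.0047,0],[0.0002,-0.0059,0],[0.0003,-0.0071,0],[0.0004,-0.0083,0],[0.0005,-0.0095,0],[0.0007,-0.0107,0],[0.0008,-0.0118,0],[0.001,-0.013,0],[0.0012,-0.0142,0],[0.0014,-0.0153,0],[0.0016,-0.0165,0],[0.0019,-0.0177,0],[0.0021,-0.0188,0],[0.0024,-0.02,0],[0.0027,-0.0211,0],[0.003,-0.0223,0],[0.0033,-0.0234,0]],"roll":[0.8,1.6,2.4,3.2,4,4.8,5.6,6.4,7.2,8,8.8,9.6,10.4,11.2,12,12.8,13.6,14.4,15.2,16]}'
python3 - <<'E'
from h import *
im,d,c=shot('top'); t,r,o=tool(); print(t,r.as_euler('zyx',degrees=True),o['force'],o['opening']*85)
for n in ['jaw_top','pawl_post','drum_axis']: print(n,[(np.round(x['location']).astype(int).tolist(),round(x['confidence'],2)) for x in spotter.mark_of('top',n)[:2]])
E
```

```text
clock: 14.12
position: [697.7, -50.1, 138.0]
ee_rot: [0.358, 0.934, 0.0, 0.001]
force: [-0.6, -0.0, 7.0]
opening: 0.298
[697.53798381 -50.20183472 137.99714493] [-1.37960970e+02  8.66808767e-02 -1.79981124e+02] [-1.45814553  1.35699482  6.02424703] 24.945746588083345
jaw_top [([509, -1, 70], 0.82), ([462, 22, 44], 0.75)]
pawl_post [([704, 102, 91], 0.64)]
drum_axis [([638, 6, 103], 0.7)]
```

```bash
python3 -m jog '{"gripper":[0.02,0.02,0.02,0.02,0.02,0.02,0.02,0.02,0.02,0.02,0.02,0.02,0.02,0.02,0.02,0.02,0.02,0.02,0.02,0.02],"delta_pos":[[0,-0.0012,0],[0,-0.0024,0],[0.0001,-0.0036,0],[0.0001,-0.0047,0],[0.0002,-0.0059,0],[0.0003,-0.0071,0],[0.0004,-0.0083,0],[0.0005,-0.0095,0],[0.0007,-0.0107,0],[0.0008,-0.0118,0],[0.001,-0.013,0],[0.0012,-0.0142,0],[0.0014,-0.0153,0],[0.0016,-0.0165,0],[0.0019,-0.0177,0],[0.0021,-0.0188,0],[0.0024,-0.02,0],[0.0027,-0.0211,0],[0.003,-0.0223,0],[0.0033,-0.0234,0]],"roll":[0.8,1.6,2.4,3.2,4,4.8,5.6,6.4,7.2,8,8.8,9.6,10.4,11.2,12,12.8,13.6,14.4,15.2,16]}'
python3 -m jog '{"gripper":[0.02,0.02,0.02,0.02,0.02,0.02,0.02,0.02,0.02,0.02,0.02,0.02,0.02,0.02,0.02,0.02,0.02,0.02,0.02,0.02],"delta_pos":[[0,-0.0012,0],[0,-0.0024,0],[0.0001,-0.0036,0],[0.0001,-0.0047,0],[0.0002,-0.0059,0],[0.0003,-0.0071,0],[0.0004,-0.0083,0],[0.0005,-0.0095,0],[0.0007,-0.0107,0],[0.0008,-0.0118,0],[0.001,-0.013,0],[0.0012,-0.0142,0],[0.0014,-0.0153,0],[0.0016,-0.0165,0],[0.0019,-0.0177,0],[0.0021,-0.0188,0],[0.0024,-0.02,0],[0.0027,-0.0211,0],[0.003,-0.0223,0],[0.0033,-0.0234,0]],"roll":[0.8,1.6,2.4,3.2,4,4.8,5.6,6.4,7.2,8,8.8,9.6,10.4,11.2,12,12.8,13.6,14.4,15.2,16]}'
python3 -c "
from h import *
t,r,o=tool(); v=t[:2]-[637,6.5]; print(np.hypot(*v),np.degrees(np.arctan2(v[1],v[0])),r.as_euler('zyx',degrees=True)[0],o['force'],o['qpos'][-1])"
```

```text
clock: 15.98
position: [679.3, -65.1, 137.9]
ee_rot: [0.484, 0.875, 0.0, 0.0]
force: [-1.4, 0.8, 8.7]
opening: 0.294
clock: 17.65
position: [657.8, -74.8, 137.9]
ee_rot: [0.601, 0.799, 0.0, 0.0]
force: [-0.5, 1.0, 7.7]
opening: 0.298
83.89879621190308 -75.64433333932823 -106.046593238843 [-0.47426562  0.96175585  7.73768181] -0.07787066457517063
```

```bash
python3 -m jog '{"gripper":[0.02,0.02,0.02,0.02,0.02,0.02,0.02,0.02,0.02,0.02,0.02,0.02,0.02,0.02,0.02,0.02,0.02,0.02,0.02,0.02],"delta_pos":[[0,-0.0012,0],[0,-0.0024,0],[0.0001,-0.0036,0],[0.0001,-0.0047,0],[0.0002,-0.0059,0],[0.0003,-0.0071,0],[0.0004,-0.0083,0],[0.0005,-0.0095,0],[0.0007,-0.0107,0],[0.0008,-0.0118,0],[0.001,-0.013,0],[0.0012,-0.0142,0],[0.0014,-0.0153,0],[0.0016,-0.0165,0],[0.0019,-0.0177,0],[0.0021,-0.0188,0],[0.0024,-0.02,0],[0.0027,-0.0211,0],[0.003,-0.0223,0],[0.0033,-0.0234,0]],"roll":[0.8,1.6,2.4,3.2,4,4.8,5.6,6.4,7.2,8,8.8,9.6,10.4,11.2,12,12.8,13.6,14.4,15.2,16]}'
python3 -m jog '{"gripper":[0.02,0.02,0.02,0.02,0.02,0.02,0.02,0.02,0.02,0.02,0.02,0.02,0.02,0.02,0.02],"delta_pos":[[0,-0.0012,0],[0,-0.0024,0],[0.0001,-0.0036,0],[0.0001,-0.0047,0],[0.0002,-0.0059,0],[0.0003,-0.0071,0],[0.0004,-0.0083,0],[0.0005,-0.0095,0],[0.0007,-0.0107,0],[0.0008,-0.0118,0],[0.001,-0.013,0],[0.0012,-0.0142,0],[0.0014,-0.0153,0],[0.0016,-0.0165,0],[0.0016,-0.0165,0]],"roll":[0.8,1.6,2.4,3.2,4,4.8,5.6,6.4,7.2,8,8.8,9.6,10.4,11.2,11.2]}'
python3 -c "
from h import *
t,r,o=tool(); v=t[:2]-[637,6.5]; print(np.hypot(*v),np.degrees(np.arctan2(v[1],v[0])),r.as_euler('zyx',degrees=True)[0],o['force'],o['qpos'][-1])
shot('top')
print([(np.round(x['location']).astype(int).tolist(),round(x['confidence'],2)) for x in spotter.mark_of('top','jaw_top')[:2]])"
```

```text
clock: 19.32
position: [634.2, -78.1, 137.9]
ee_rot: [0.707, 0.708, 0.0, 0.0]
force: [-1.9, 1.5, 8.3]
opening: 0.292
clock: 20.57
position: [617.7, -76.6, 137.8]
ee_rot: [0.772, 0.635, 0.0, 0.0]
force: [-2.0, 1.2, 7.9]
opening: 0.297
85.3407617855618 -103.05027722643908 -78.84425837699335 [-1.98370582  1.2209451   7.8656042 ] -0.49429387950778464
[([535, 0, 68], 0.95)]
```

```bash
python3 -m jog '{"gripper":[0.02,0.02,0.02,0.02,0.02,0.02,0.02,0.02],"delta_pos":[[0,-0.0009,0],[0,-0.0018,0],[0.0001,-0.0027,0],[0.0001,-0.0036,0],[0.0002,-0.0045,0],[0.0002,-0.0054,0],[0.0002,-0.0054,0],[0.0002,-0.0054,0]],"roll":[0.6,1.2,1.8,2.4,3,3.6,3.6,3.6]}'
python3 -m jog '{"gripper":[0.02,0.02,0.02,0.02,0.02],"delta_pos":[[0,-0.0009,0],[0,-0.0018,0],[0.0001,-0.0027,0],[0.0001,-0.0027,0],[0.0001,-0.0027,0]],"roll":[0.6,1.2,1.8,1.8,1.8]}'

```

```text
clock: 21.33
position: [612.5, -75.5, 137.9]
ee_rot: [0.792, 0.611, 0.0, 0.0]
force: [-0.9, 0.9, 9.3]
opening: 0.296
clock: 21.75
position: [609.9, -74.8, 137.9]
ee_rot: [0.801, 0.598, 0.0, 0.0]
force: [-1.9, 0.6, 8.1]
opening: 0.298
```

```bash
python3 -m jog '{"gripper":[0.02,0.02,0.02,0.02],"delta_pos":[[0,-0.0009,0],[0,-0.0018,0],[0,-0.0018,0],[0,-0.0018,0]],"roll":[0.6,1.2,1.2,1.2]}'
python3 -m jog '{"gripper":[0.02,0.02,0.02,0.02],"delta_pos":[[0,-0.0009,0],[0,-0.0018,0],[0,-0.0018,0],[0,-0.0018,0]],"roll":[0.6,1.2,1.2,1.2]}'
python3 -c "
from h import *
t,r,o=tool(); v=t[:2]-[637,6.5]; print(np.degrees(np.arctan2(v[1],v[0])),r.as_euler('zyx',degrees=True)[0],o['force'])"
```

```text
clock: 22.08
position: [608.2, -74.3, 137.9]
ee_rot: [0.808, 0.59, 0.0, 0.0]
force: [-2.5, 0.9, 9.3]
opening: 0.294
clock: 22.42
position: [607.7, -73.9, 137.9]
ee_rot: [0.814, 0.581, 0.001, 0.001]
force: [3.7, -0.3, 5.4]
opening: 0.3
-110.00699614697521 -71.06382008306394 [ 3.69412874 -0.33795168  5.43817975]
```

The drum has reached its stop: the reaction force reversed and the motion ended at about 82° of turn. I'm releasing, rising, and looking at the bay.

```bash
python3 -m jog '{"gripper":[0.02,0.02,0.07,0.07,0.07,0.07,0.07,0.08,0.085,0.085,0.085,0.085,0.085,0.085,0.085,0.085,0.085,0.085,0.085,0.085],"delta_pos":[[0,-0.0008,0],[0,-0.0008,0],[0,-0.0008,0],[0,-0.0008,0],[0,0,0],[0,0,-0.03],[0,0,-0.06],[0,0,-0.09],[0,0,-0.12],[0,0,-0.15],[-0.03,0.016,-0.16],[-0.06,0.032,-0.17],[-0.09,0.049,-0.18],[-0.12,0.065,-0.18],[-0.15,0.081,-0.18],[-0.174,0.094,-0.18],[-0.174,0.094,-0.18],[-0.174,0.094,-0.18],[-0.174,0.094,-0.18],[-0.174,0.094,-0.18]],"roll":[0,0,0,0,0,0,0,0,0,0,3,6,9,12,13.3,13.3,13.3,13.3,13.3,13.3]}'
cat > look.py <<'E'
import sys
from h import *
t,r,o=tool(); print('TCP',t,'xang',np.degrees(np.arctan2(*r.as_matrix()[1::-1,0])),'j7',o['qpos'][-1],'t',o['clock'])
im,d,c=shot('wrist')
if len(sys.argv)>1: cv2.imwrite('pics/'+sys.argv[1],cv2.resize(im,(640,480))[:,:,::-1])
print('marks',[(np.round(x['location']).astype(int).tolist(),round(x['confidence'],2)) for x in spotter.mark_of('wrist','block1')[:6]])
print('jaw',[(np.round(x['location']).astype(int).tolist(),round(x['confidence'],2)) for x in spotter.mark_of('wrist','jaw_top')[:2]])
P=world(c,d); C=im.astype(int)
def blobs(z0,z1):
  m=((C[...,0]>1.15*C[...,1])&(C[...,0]>1.5*C[...,2])&(P[...,2]>z0)&(P[...,2]<z1)&(d>0)).astype(np.uint8)
  m=cv2.morphologyEx(m,cv2.MORPH_OPEN,np.ones((3,3)))
  n,L,S,_=cv2.connectedComponentsWithStats(m)
  for i in range(1,n):
    if S[i,4]>150:
        Q=P[L==i]; b=cv2.minAreaRect(Q[:,:2].astype(np.float32)); print('blob n',S[i,4],'mean',Q.mean(0).round(1),'rect',np.round(b[0],1),np.round(b[1],1),round(b[2],1))
blobs(68,82)
E
python3 look.py 4.png
```

```text
clock: 24.08
position: [638.6, -267.2, 316.6]
ee_rot: [0.875, 0.484, -0.0, -0.001]
force: [-0.6, -0.2, -0.0]
opening: 0.99
TCP [ 638.58535612 -267.18188706  316.56374409] xang 57.86052290958053 j7 -0.42390724087084997 t 24.0833
marks [([468, -86, 48], 0.6)]
jaw []
blob n 2110 mean [480.2 -91.6  73.5] rect [470.9 -87.5] [58.2 44. ] 6.9
```

View pics/4.png

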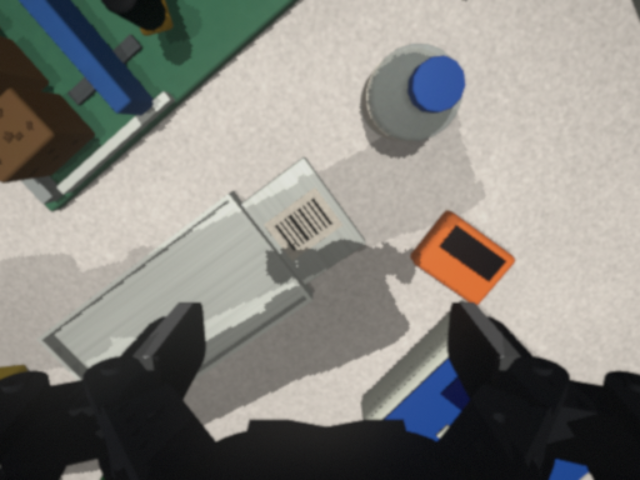

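Pictures viewed: 4. I misread the tool heading, so the view landed over the tray, with the label at (303,222) and the open jaw at top left. Correcting that now.

```bash
python3 -m jog '{"gripper":[0.085,0.085,0.085,0.085,0.085,0.085,0.085,0.085,0.085,0.085,0.085,0.085],"delta_pos":[[0.01,-0.03,0],[0.02,-0.06,0],[0.03,-0.09,0],[0.04,-0.12,0],[0.05,-0.15,0],[0.06,-0.18,0],[0.07,-0.21,0],[0.076,-0.24,0],[0.081,-0.26,0],[0.081,-0.26,0],[0.081,-0.26,0],[0.081,-0.26,0]],"roll":[-5,-10,-15,-20,-25,-30,-35,-38,-38,-38,-38,-38]}'
python3 look.py 5.png
```

```text
clock: 25.23
position: [462.5, -62.2, 317.3]
ee_rot: [0.671, 0.741, 0.0, 0.001]
force: [0.1, -0.2, -0.1]
opening: 0.997
TCP [462.51658782 -62.19942943 317.29665176] xang 95.71491706596542 j7 -0.023860291740926447 t 25.2333
marks [([456, 24, 52], 0.97), ([453, 76, 46], 0.93), ([239, -252, 30], 0.69), ([469, -89, 45], 0.67), ([470, -31, 44], 0.57)]
jaw [([543, -1, 67], 0.8)]
blob n 3315 mean [454.1  71.3  74. ] rect [454.2  71.2] [58.5 39.3] 6.2
blob n 3128 mean [459.1  20.3  74. ] rect [459.3  20.1] [57.8 43. ] 5.9
blob n 2743 mean [464.4 -32.   73.9] rect [464.6 -32.6] [57.5 43. ] 5.5
blob n 2183 mean [468.4 -83.7  73.9] rect [469.2 -85.4] [57.5 41.5] 5.7
```

View pics/5.png

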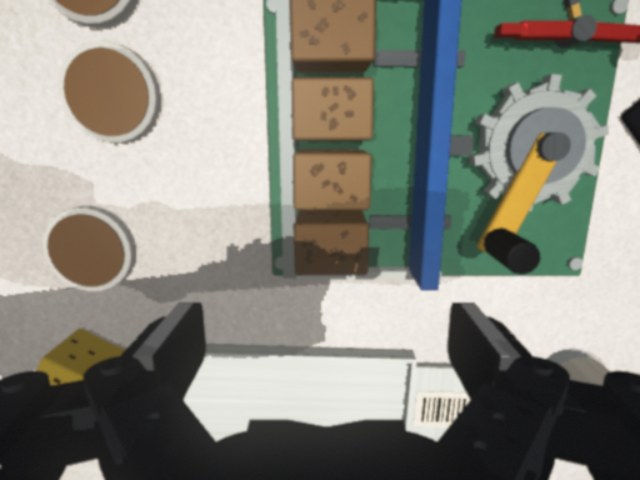

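Pictures viewed: 5. The jaw is fully open (blue bar at cols 420–450), all four blocks stand in a row at cols 295–375, and the pawl is clear at top right. Next I measure the tray heading from the top camera.

```bash
cat > tray.py <<'E'
import sys
from h import *
n=sys.argv[1]; im,d,c=shot(n); P=world(c,d)
if len(sys.argv)>2: cv2.imwrite('pics/'+sys.argv[2],cv2.resize(im,(640,480))[:,:,::-1])
for k in ['tray','tray_label']: print(k,[(np.round(x['location'],1).tolist(),round(x['confidence'],2)) for x in spotter.mark_of(n,k)[:2]])
near=(abs(P[...,0]-480)<220)&(abs(P[...,1]+280)<90)&(d>0)
for z0,z1 in [(8,16),(16,26)]:
    m=near&(P[...,2]>z0)&(P[...,2]<z1); Q=P[m][:,:2].astype(np.float32)
    if len(Q)>20:
        b=cv2.minAreaRect(Q); print(z0,z1,len(Q),np.round(b[0],1),np.round(b[1],1),round(b[2],2), np.median(Q,0))
E
python3 tray.py top
```

```text
tray [([449.4, -283.0, -3.4], 0.58)]
tray_label [([610.0, -276.0, 12.7], 0.86), ([566.2, 520.4, -1.8], 0.36)]
8 16 567 [ 517.7 -286.6] [137.  365.2] 89.36 [ 608.9925  -289.73026]
16 26 216 [ 515.5 -288.7] [144.3 371.1] 87.12 [ 543.56824 -339.8285 ]
```

```bash
python3 -m jog '{"gripper":[0.085,0.085,0.085,0.085,0.085,0.085,0.085,0.085,0.085,0.085,0.085,0.085,0.05,0.05,0.05,0.05,0.05,0.05],"delta_pos":[[0.01,0.002,0.03],[0.02,0.004,0.06],[0.029,0.005,0.09],[0.029,0.005,0.11],[0.029,0.005,0.13],[0.029,0.005,0.15],[0.029,0.005,0.165],[0.029,0.005,0.18],[0.029,0.005,0.195],[0.029,0.005,0.205],[0.029,0.005,0.205],[0.029,0.005,0.205],[0.029,0.005,0.205],[0.029,0.005,0.205],[0.029,0.005,0.205],[0.029,0.005,0.205],[0.029,0.005,0.205],[0.029,0.005,0.205]],"roll":[0,0,0,0,0,0,0,0,0,0,0,0,0,0,0,0,0,0]}' 35
python3 -c "
from h import *
t,r,o=tool();print(t,o['opening']*85.4)"
```

```text
clock: 27.03
position: [464.8, -32.5, 112.8]
ee_rot: [0.671, 0.741, 0.0, 0.001]
force: [-0.4, -0.7, 7.0]
opening: 0.695
[464.80973147 -32.50961317 112.8295002 ] 59.32255703963086
```

```bash
python3 -m jog '{"gripper":[0.05,0.05,0.05,0.05,0.05,0.05,0.05,0.05,0.05,0.05,0.05,0.05,0.05,0.05,0.05,0.05,0.05,0.05],"delta_pos":[[0,0,-0.025],[0,0,-0.05],[0,0,-0.085],[0,0,-0.12],[0,0,-0.15],[-0.03,-0.004,-0.17],[-0.065,-0.009,-0.18],[-0.1,-0.014,-0.187],[-0.135,-0.019,-0.187],[-0.17,-0.024,-0.187],[-0.205,-0.029,-0.187],[-0.24,-0.034,-0.187],[-0.275,-0.039,-0.187],[-0.31,-0.044,-0.187],[-0.335,-0.048,-0.187],[-0.345,-0.049,-0.187],[-0.345,-0.049,-0.187],[-0.345,-0.049,-0.187]],"roll":[0,0,0,0,0,0,0,0,0,0,0,0,0,0,0,0,0,0]}'
python3 tray.py wrist 6.png; python3 -c "
from h import *
t,r,o=tool();print(t,o['opening']*85.4)"
```

```text
clock: 28.53
position: [449.6, -379.9, 298.4]
ee_rot: [0.671, 0.741, 0.0, -0.001]
force: [0.5, -0.2, -3.0]
opening: 0.696
tray [([450.8, -279.4, -1.0], 0.59)]
tray_label []
8 16 8525 [ 480.7 -283.2] [149.5 443.9] 86.62 [ 603.81995 -266.0035 ]
16 26 4315 [ 481.6 -283.1] [154.5 443.5] 87.3 [ 469.12582 -272.4013 ]
[ 450.36061951 -378.54787342  298.97267779] 59.33986276979199
```

View pics/6.png

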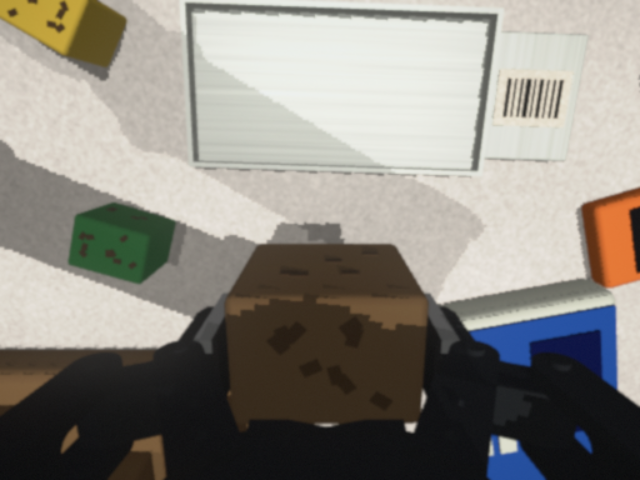

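Pictures viewed: 6. It shows the tray rim corners at about (187,3), (498,13), (480,175), (190,168), and the held block clear in front. Next I turn those corners into a pose.

```bash
python3 - <<'E'
from h import *
c=calibration('wrist'); M=R.from_rotvec(np.ravel(c['rvec'])).as_matrix(); o=-M.T@np.ravel(c['tvec'])
def at(u,v,z):
    ray=M.T@np.array([(u*.8-c['cx'])/c['fx'],(v*.8-c['cy'])/c['fy'],1]); return (o+ray*(z-o[2])/ray[2])[:2]
p=[at(*q,20) for q in [(186,3),(498,13),(480,175),(190,168)]]
p=np.array(p);print(p.round(1),p.mean(0),[np.linalg.norm(p[i]-p[i-1]).round(1) for i in range(4)])
for a,b in [(0,1),(3,2)]: print(np.degrees(np.arctan2(*(p[b]-p[a])[::-1])))
L=at(530,97,13);print('label',L,np.degrees(np.arctan2(*(L-p.mean(0))[::-1])),np.linalg.norm(L-p.mean(0)))
O=(p.mean(0)); th=np.radians(4.0); X=np.array([np.cos(th),np.sin(th)]);Y=np.array([-X[1],X[0]])
for s in [(-58,28),(58,28),(-58,-28),(58,-28)]: print(s,(O+s[0]*X+s[1]*Y).round(1))
E
```

```text
[[ 327.9 -229.4]
 [ 566.  -211.8]
 [ 576.9 -334.7]
 [ 332.9 -353.9]] [ 450.90648081 -282.42500708] [np.float64(124.6), np.float64(238.8), np.float64(123.4), np.float64(244.8)]
4.233834463092519
4.489249338837128
label [ 607.78815995 -268.24437512] 5.1649647275395845 157.52127339797346
(-58, 28) [ 391.1 -258.5]
(58, 28) [ 506.8 -250.4]
(-58, -28) [ 395.  -314.4]
(58, -28) [ 510.7 -306.3]
```

```bash
python3 -m jog '{"gripper":[0.05,0.05,0.05,0.05,0.05,0.05,0.05,0.05,0.05,0.05,0.05,0.05,0.05,0.085,0.085,0.085,0.085,0.085,0.085,0.085],"delta_pos":[[0.022,0.022,0.01],[0.044,0.044,0.03],[0.067,0.067,0.05],[0.067,0.067,0.08],[0.067,0.067,0.11],[0.067,0.067,0.14],[0.067,0.067,0.16],[0.067,0.067,0.175],[0.067,0.067,0.185],[0.067,0.067,0.191],[0.067,0.067,0.196],[0.067,0.067,0.196],[0.067,0.067,0.196],[0.067,0.067,0.196],[0.067,0.067,0.196],[0.067,0.067,0.196],[0.067,0.067,0.196],[0.067,0.067,0.17],[0.067,0.067,0.13],[0.067,0.067,0.09]],"roll":[0.5,1,1.3,1.3,1.3,1.3,1.3,1.3,1.3,1.3,1.3,1.3,1.3,1.3,1.3,1.3,1.3,1.3,1.3,1.3]}'
python3 -c "
from h import *
t,r,o=tool();print(t,r.as_matrix().round(3)[:2,:2],o['opening']*85.4)
print(togo([469.2,-85.2,205]))"
```

```text
clock: 30.35
position: [509.0, -306.8, 209.3]
ee_rot: [0.679, 0.734, -0.0, -0.001]
force: [0.7, -0.3, -0.0]
opening: 0.993
[ 508.98848596 -306.84684135  209.27323003] [[-0.077  0.997]
 [ 0.997  0.077]] 84.80682516971643
[ 0.2241 -0.0225  0.0048]
```

```bash
python3 -m jog '{"gripper":[0.085,0.085,0.085,0.085,0.085,0.085,0.085,0.085,0.085,0.085,0.085,0.085,0.085,0.085,0.05,0.05,0.05,0.05,0.05,0.05],"delta_pos":[[0.03,-0.003,-0.01],[0.065,-0.007,-0.01],[0.1,-0.01,-0.01],[0.135,-0.014,-0.01],[0.17,-0.018,-0.01],[0.2,-0.021,-0.01],[0.224,-0.0225,0.0],[0.224,-0.0225,0.02],[0.224,-0.0225,0.045],[0.224,-0.0225,0.065],[0.224,-0.0225,0.085],[0.224,-0.0225,0.097],[0.224,-0.0225,0.097],[0.224,-0.0225,0.097],[0.224,-0.0225,0.097],[0.224,-0.0225,0.097],[0.224,-0.0225,0.097],[0.224,-0.0225,0.097],[0.224,-0.0225,0.097],[0.224,-0.0225,0.097]],"roll":[-0.5,-1,-1.3,-1.3,-1.3,-1.3,-1.3,-1.3,-1.3,-1.3,-1.3,-1.3,-1.3,-1.3,-1.3,-1.3,-1.3,-1.3,-1.3,-1.3]}'
python3 -c "
from h import *
t,r,o=tool();print(t,r.as_matrix().round(3)[:2,:2],o['opening']*85.4)
print(togo([395.3,-313.8,102]))"
```

```text
clock: 32.02
position: [470.8, -85.9, 113.1]
ee_rot: [0.671, 0.741, 0.0, 0.001]
force: [-1.9, 0.3, 7.8]
opening: 0.697
[470.77249777 -85.87151491 113.12362046] [[-0.099  0.995]
 [ 0.995  0.099]] 59.49957147949734
[-0.2193 -0.0978  0.0111]
```

```bash
python3 -m jog '{"gripper":[0.05,0.05,0.05,0.05,0.05,0.05,0.05,0.05,0.05,0.05,0.05,0.05,0.05,0.05,0.05,0.05,0.05,0.05,0.05,0.05],"delta_pos":[[0,0,-0.025],[0,0,-0.055],[0,0,-0.085],[-0.02,-0.009,-0.1],[-0.05,-0.022,-0.1],[-0.085,-0.038,-0.1],[-0.12,-0.053,-0.1],[-0.15,-0.067,-0.1],[-0.18,-0.08,-0.1],[-0.205,-0.091,-0.1],[-0.219,-0.098,-0.1],[-0.219,-0.098,-0.085],[-0.219,-0.098,-0.06],[-0.219,-0.098,-0.035],[-0.219,-0.098,-0.015],[-0.219,-0.098,-0.003],[-0.219,-0.098,0.005],[-0.219,-0.098,0.009],[-0.219,-0.098,0.009],[-0.219,-0.098,0.009]],"roll":[0,0,0,0.5,1,1.3,1.3,1.3,1.3,1.3,1.3,1.3,1.3,1.3,1.3,1.3,1.3,1.3,1.3,1.3]}'
python3 -c "
from h import *
t,r,o=tool();print(t,o['opening']*85.4,o['force'])
print(togo([459.5,20.2,102]))"
```

```text
clock: 33.68
position: [395.0, -313.7, 103.7]
ee_rot: [0.679, 0.734, 0.0, 0.001]
force: [0.3, -0.4, -1.9]
opening: 0.696
[ 394.98963921 -313.67928128  103.69119102] 59.42809829788531 [ 0.28913433 -0.39706792 -1.88722216]
[0.3279 0.0901 0.0015]
```

```bash
python3 -m jog '{"gripper":[0.05,0.085,0.085,0.085,0.085,0.085,0.085,0.085,0.085,0.085,0.085,0.085,0.085,0.085,0.085,0.085,0.085,0.085,0.085,0.085],"delta_pos":[[0,0,0.0015],[0,0,0.0015],[0,0,0.0015],[0,0,0.0015],[0,0,0.0015],[0,0,-0.025],[0,0,-0.06],[0,0,-0.1],[0.03,0.01,-0.12],[0.065,0.02,-0.13],[0.1,0.03,-0.14],[0.135,0.04,-0.15],[0.17,0.05,-0.15],[0.2,0.06,-0.15],[0.23,0.07,-0.15],[0.25,0.08,-0.15],[0.26,0.085,-0.15],[0.26,0.085,-0.15],[0.26,0.085,-0.15],[0.26,0.085,-0.15]],"roll":[0,0,0,0,0,0,0,0,0,0,-0.5,-1,-1.3,-1.3,-1.3,-1.3,-1.3,-1.3,-1.3,-1.3]}'
python3 look.py; python3 -c "
from h import *
print(togo([459.5,20.2,112.5]))"
```

```text
clock: 35.35
position: [458.6, -48.7, 252.7]
ee_rot: [0.671, 0.741, -0.0, -0.0]
force: [-0.6, -0.9, -0.7]
opening: 0.991
TCP [458.60543308 -48.74326772 252.71680241] xang 95.65338881129283 j7 -0.13207944837921845 t 35.35
marks [([454, 77, 49], 0.67), ([458, 23, 47], 0.59)]
jaw [([543, -2, 66], 0.8)]
blob n 4734 mean [454.1  69.4  74. ] rect [454.5  69.3] [58.8 35.6] 5.7
blob n 4759 mean [459.   20.4  74. ] rect [459.2  19.9] [58.1 42.8] 5.7
[0.0687 0.0076 0.1402]
```

```bash
python3 -m jog '{"gripper":[0.085,0.085,0.085,0.085,0.085,0.085,0.085,0.085,0.085,0.085,0.05,0.05,0.05,0.05,0.05,0.05],"delta_pos":[[0.035,0.004,0.02],[0.0685,0.0075,0.04],[0.0685,0.0075,0.065],[0.0685,0.0075,0.09],[0.0685,0.0075,0.11],[0.0685,0.0075,0.125],[0.0685,0.0075,0.135],[0.0685,0.0075,0.14],[0.0685,0.0075,0.14],[0.0685,0.0075,0.14],[0.0685,0.0075,0.14],[0.0685,0.0075,0.14],[0.0685,0.0075,0.14],[0.0685,0.0075,0.14],[0.0685,0.0075,0.14],[0.0685,0.0075,0.14]],"roll":[0,0,0,0,0,0,0,0,0,0,0,0,0,0,0,0]}'
python3 -c "
from h import *
t,r,o=tool();print(t,o['opening']*85.4)
print(togo([506.7,-249.2,102]))"
```

```text
clock: 36.83
position: [460.3, 21.3, 113.8]
ee_rot: [0.671, 0.741, 0.0, 0.001]
force: [-1.2, -0.6, 7.4]
opening: 0.699
[460.25527919  21.26193399 113.81717941] 59.66011547413872
[-0.2737  0.0193  0.012 ]
```

```bash
python3 -m jog '{"gripper":[0.05,0.05,0.05,0.05,0.05,0.05,0.05,0.05,0.05,0.05,0.05,0.05,0.05,0.05,0.05,0.05,0.05,0.05,0.05,0.05],"delta_pos":[[0,0,-0.025],[0,0,-0.055],[0,0,-0.085],[-0.02,0.001,-0.1],[-0.05,0.003,-0.1],[-0.085,0.006,-0.1],[-0.12,0.009,-0.1],[-0.155,0.011,-0.1],[-0.19,0.013,-0.1],[-0.225,0.016,-0.1],[-0.255,0.018,-0.1],[-0.273,0.019,-0.1],[-0.273,0.019,-0.08],[-0.273,0.019,-0.055],[-0.273,0.019,-0.03],[-0.273,0.019,-0.01],[-0.273,0.019,0.001],[-0.273,0.019,0.007],[-0.273,0.019,0.01],[-0.273,0.019,0.01]],"roll":[0,0,0,0.5,1,1.3,1.3,1.3,1.3,1.3,1.3,1.3,1.3,1.3,1.3,1.3,1.3,1.3,1.3,1.3]}'
python3 -m jog '{"gripper":[0.05,0.05,0.085,0.085,0.085,0.085,0.085,0.085,0.085,0.085,0.085,0.085,0.085,0.085,0.085,0.085,0.085,0.085,0.085,0.085],"delta_pos":[[0,0,0.001],[0,0,0.001],[0,0,0.001],[0,0,0.001],[0,0,0.001],[0,0,-0.03],[0,0,-0.065],[0,0,-0.1],[0.03,-0.005,-0.12],[0.065,-0.01,-0.13],[0.1,-0.015,-0.14],[0.135,-0.02,-0.15],[0.17,-0.025,-0.15],[0.2,-0.03,-0.15],[0.225,-0.035,-0.15],[0.25,-0.04,-0.15],[0.26,-0.04,-0.15],[0.26,-0.04,-0.15],[0.26,-0.04,-0.15],[0.26,-0.04,-0.15]],"roll":[0,0,0,0,0,0,0,0,-0.5,-1,-1.3,-1.3,-1.3,-1.3,-1.3,-1.3,-1.3,-1.3,-1.3,-1.3]}'
python3 look.py; python3 -c "
from h import *
print(togo([454.2,73,112.5]))"
```

```text
clock: 38.5
position: [506.2, -248.4, 103.6]
ee_rot: [0.679, 0.734, -0.0, 0.0]
force: [0.4, 0.2, -1.0]
opening: 0.693
clock: 40.17
position: [446.3, 6.2, 252.8]
ee_rot: [0.672, 0.741, -0.0, 0.0]
force: [-0.3, 0.7, 0.2]
opening: 0.991
TCP [446.31313818   6.18931698 252.82436081] xang 95.61573460085187 j7 -0.26118197244029684 t 40.1667
marks [([452, 72, 48], 0.97)]
jaw [([542, 1, 67], 0.61)]
blob n 4697 mean [453.4  74.2  74.1] rect [453.7  73.7] [58.7 42.7] 6.6
[0.0656 0.0145 0.1402]
```

```bash
python3 -m jog '{"gripper":[0.085,0.085,0.085,0.085,0.085,0.085,0.085,0.085,0.085,0.085,0.05,0.05,0.05,0.05,0.05,0.05],"delta_pos":[[0.033,0.007,0.02],[0.066,0.0145,0.04],[0.066,0.0145,0.065],[0.066,0.0145,0.09],[0.066,0.0145,0.11],[0.066,0.0145,0.125],[0.066,0.0145,0.135],[0.066,0.0145,0.14],[0.066,0.0145,0.14],[0.066,0.0145,0.14],[0.066,0.0145,0.14],[0.066,0.0145,0.14],[0.066,0.0145,0.14],[0.066,0.0145,0.14],[0.066,0.0145,0.14],[0.066,0.0145,0.14]],"roll":[0,0,0,0,0,0,0,0,0,0,0,0,0,0,0,0]}'
python3 -c "
from h import *
t,r,o=tool();print(t,o['opening']*85.4)
print(togo([391,-258,102]))"
```

```text
clock: 41.65
position: [454.4, 74.8, 113.8]
ee_rot: [0.671, 0.741, 0.0, 0.001]
force: [-1.7, -0.9, 7.3]
opening: 0.695
[454.35744548  74.84237058 113.82801428] 59.353782956549026
[-0.3249 -0.0962  0.0118]
```

```bash
python3 -m jog '{"gripper":[0.05,0.05,0.05,0.05,0.05,0.05,0.05,0.05,0.05,0.05,0.05,0.05,0.05,0.05,0.05,0.05,0.05,0.05],"delta_pos":[[0,0,-0.025],[0,0,-0.055],[0,0,-0.085],[-0.02,0,-0.1],[-0.05,0,-0.1],[-0.08,-0.005,-0.1],[-0.11,-0.012,-0.1],[-0.14,-0.02,-0.1],[-0.17,-0.028,-0.1],[-0.2,-0.038,-0.1],[-0.23,-0.05,-0.1],[-0.26,-0.063,-0.1],[-0.285,-0.076,-0.1],[-0.31,-0.089,-0.1],[-0.325,-0.096,-0.1],[-0.325,-0.096,-0.1],[-0.325,-0.096,-0.1],[-0.325,-0.096,-0.1]],"roll":[0,0,0,0.5,1,1.3,1.3,1.3,1.3,1.3,1.3,1.3,1.3,1.3,1.3,1.3,1.3,1.3]}'
python3 -c "
from h import *
t,r,o=tool();print(t,o['opening']*85.4)
print(togo([391,-258,102.3]))"
```

```text
clock: 43.15
position: [390.8, -257.4, 212.9]
ee_rot: [0.679, 0.734, 0.0, -0.0]
force: [-0.1, -0.5, -2.6]
opening: 0.698
[ 390.78741131 -257.35998039  212.94697281] 59.58745770273472
[-7.000e-04  1.000e-04  1.106e-01]
```

```bash
python3 -m jog '{"gripper":[0.05,0.05,0.05,0.05,0.05,0.05,0.05,0.05,0.085,0.085,0.085,0.085,0.085,0.085,0.085,0.085,0.085,0.085,0.085,0.085],"delta_pos":[[-0.001,0,0.03],[-0.001,0,0.06],[-0.001,0,0.08],[-0.001,0,0.095],[-0.001,0,0.105],[-0.001,0,0.1105],[-0.001,0,0.1105],[-0.001,0,0.1105],[-0.001,0,0.1105],[-0.001,0,0.1105],[-0.001,0,0.1105],[-0.001,0,0.08],[-0.001,0,0.045],[-0.001,0,0.01],[-0.025,0.015,-0.025],[-0.05,0.03,-0.06],[-0.08,0.045,-0.085],[-0.11,0.06,-0.107],[-0.11,0.06,-0.107],[-0.11,0.06,-0.107]],"roll":[0,0,0,0,0,0,0,0,0,0,0,0,0,0,0,0,0,0,0,0]}'
python3 look.py 7.png; python3 - <<'E'
from h import *
shot('top'); shot('scene')
for n in ['scanner','scanner_window','mat']:
  for cam in ['top','scene']:
    print(n,cam,[(np.round(x['location']).astype(int).tolist(),round(x['confidence'],2)) for x in spotter.mark_of(cam,n)[:2]])
E
```

```text
clock: 44.82
position: [460.0, -365.5, 321.6]
ee_rot: [0.68, 0.733, 0.0, 0.002]
force: [0.2, 0.3, -0.9]
opening: 0.996
TCP [ 460.04529213 -365.52754037  321.63406047] xang 94.26034952686408 j7 0.43069756660262937 t 44.8167
marks [([393, -321, 35], 0.9), ([390, -260, 35], 0.87), ([239, -250, 30], 0.86), ([505, -249, 33], 0.84), ([278, -423, 30], 0.72), ([516, -305, 33], 0.64)]
jaw []
blob n 324 mean [ 375.5 -550.2   74.8] rect [ 375.5 -551.5] [18.5 47.9] 70.0
scanner top [([445, 305, 4], 0.75), ([442, 296, 4], 0.74)]
scanner scene [([438, 294, 5], 0.66)]
scanner_window top [([496, 292, 4], 0.89)]
scanner_window scene [([494, 285, 7], 0.63), ([566, 522, 1], 0.62)]
mat top [([444, 306, 7], 0.77)]
mat scene [([446, 305, -2], 0.62)]
```

View pics/7.png

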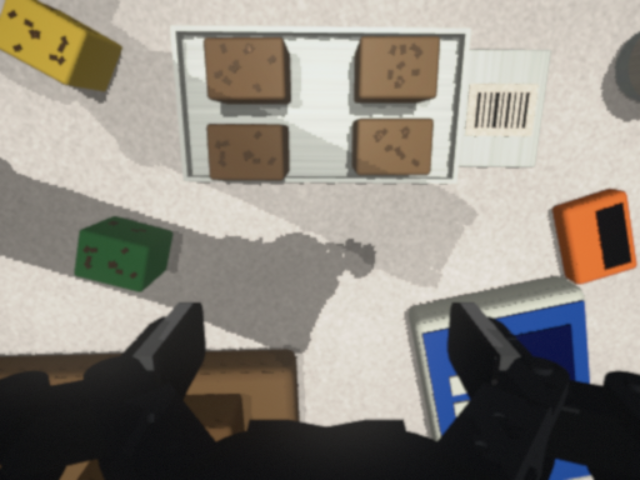

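Pictures viewed: 7. All four blocks are flat in the tray at (247,70), (400,68), (247,150) and (395,147), and the label is at (501,110). I'm measuring the label while the view is good, then moving to the scanner.

```bash
python3 - <<'E'
from h import *
c=calibration('wrist'); M=R.from_rotvec(np.ravel(c['rvec'])).as_matrix(); o=-M.T@np.ravel(c['tvec'])
def at(u,v,z):
    ray=M.T@np.array([(u*.8-c['cx'])/c['fx'],(v*.8-c['cy'])/c['fy'],1]); return (o+ray*(z-o[2])/ray[2])[:2]
print('label',at(501,110,13))
im,d=camera('wrist')
for k in ['tray_label','tray']: print(k,[(np.round(x['location'],1).tolist(),round(x['confidence'],2)) for x in spotter.mark_of('wrist',k)[:2]])
E
python3 -m jog '{"gripper":[0.085,0.085,0.085,0.085,0.085,0.085,0.085,0.085,0.085,0.085,0.085,0.085,0.085,0.085],"delta_pos":[[0.03,0.025,0],[0.06,0.05,0],[0.09,0.08,0],[0.12,0.105,0],[0.155,0.132,0],[0.19,0.14,0],[0.225,0.15,0],[0.26,0.16,0],[0.3,0.17,0],[0.33,0.174,0],[0.353,0.176,0],[0.353,0.176,0],[0.353,0.176,0],[0.353,0.176,0]],"roll":[-4,-8,-12,-16,-20,-24,-28,-32,-36,-40,-40,-40,-40,-40]}'
python3 -c "
from h import *
t,r,o=tool();print(t,r.as_matrix().round(3)[:2,:2],o['qpos'])
print(togo([520,290,320]))"
```

```text
label [ 605.34785011 -267.13456286]
tray_label [([609.9, -272.8, 9.3], 0.75)]
tray [([451.5, -278.9, 1.1], 0.87)]
clock: 46.68
position: [607.3, 1.4, 319.7]
ee_rot: [0.388, 0.922, -0.0, 0.0]
force: [0.1, -0.5, 0.8]
opening: 0.999
[607.27899239   1.38609927 319.71386769] [[-0.699  0.715]
 [ 0.715  0.699]] [ 0.51012174  0.47703466 -0.83783519  1.66387851  0.38005643  1.17242749
  0.35187412]
[ 0.2673  0.1394 -0.0005]
```

```bash
python3 -m jog '{"gripper":[0.085,0.085,0.085,0.085,0.085,0.085,0.085,0.085,0.085,0.085,0.085,0.085,0.085,0.085],"delta_pos":[[0.03,0.015,0],[0.06,0.031,0],[0.09,0.047,0],[0.12,0.063,0],[0.15,0.078,0],[0.18,0.094,0],[0.21,0.11,0],[0.24,0.125,0],[0.267,0.139,0],[0.267,0.139,0],[0.267,0.139,0],[0.267,0.139,0],[0.267,0.139,0],[0.267,0.139,0]],"roll":[-4,-8,-12,-16,-20,-24,-28,-32,-36,-38,-38,-38,-38,-38]}'
python3 - <<'E'
from h import *
t,r,o=tool(); print(t,r.as_matrix().round(3)[:2,:2],o['qpos'][-1],o['clock'])
im,d,c=shot('wrist'); cv2.imwrite('pics/8.png',cv2.resize(im,(640,480))[:,:,::-1])
for n in ['scanner','scanner_window','mat']: print(n,[(np.round(x['location'],1).tolist(),round(x['confidence'],2)) for x in spotter.mark_of('wrist',n)[:2]])
P=world(c,d); C=im.astype(int); near=(abs(P[...,0]-450)<150)&(abs(P[...,1]-300)<100)
m=near&(P[...,2]>34)&(P[...,2]<50)&(C[...,2]>1.4*C[...,0]); Q=P[m][:,:2].astype(np.float32)
b=cv2.minAreaRect(Q); print('blue',m.sum(),np.round(b,1) if 0 else b,P[m][:,2].mean())
m=near&(P[...,2]>34)&(P[...,2]<54); Q=P[m][:,:2].astype(np.float32); b=cv2.minAreaRect(Q); print('all top',m.sum(),b)
m=near&(P[...,2]>34)&(P[...,2]<54)&(C.min(-1)>120); Q=P[m]; print('head',Q.mean(0),cv2.minAreaRect(Q[:,:2].astype(np.float32)))
E
```

```text
clock: 47.85
position: [520.7, 288.3, 319.6]
ee_rot: [0.068, 0.998, -0.001, 0.0]
force: [0.5, 0.2, 0.3]
opening: 0.997
[520.67078278 288.32650936 319.6288728 ] [[-0.991  0.136]
 [ 0.136  0.991]] 0.424521419216225 47.85
scanner [([438.3, 296.4, 1.9], 0.65)]
scanner_window []
mat [([445.3, 307.1, -0.8], 0.91)]
blue 3497 ((415.694580078125, 302.9327392578125), (33.8441276550293, 112.69351196289062), 81.29803466796875) 40.38222791870022
all top 6317 ((440.9234619140625, 300.15936279296875), (51.63416290283203, 163.59732055664062), 80.8994140625)
head [494.07265646 292.20422099  44.5350094 ] ((443.965087890625, 297.8216552734375), (49.699249267578125, 152.9298858642578), 83.35655975341797)
```

View pics/8.png

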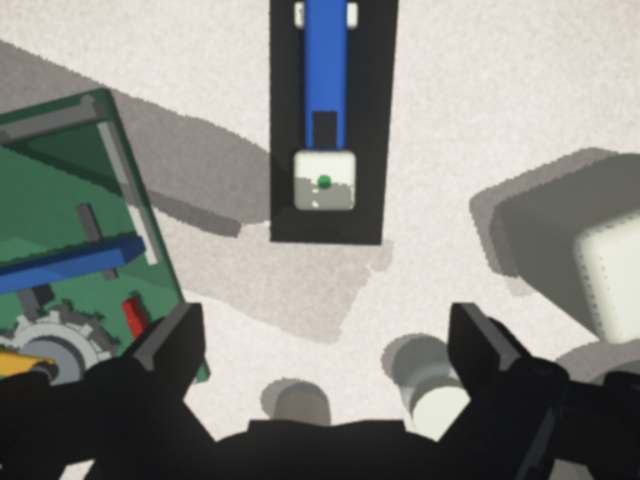

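Pictures viewed: 8. The scanner lies on its mat, head at (325,180), body up to (327,0), with a heading of about -9°. I'm gripping it just ahead of its origin.

```bash
python3 -m jog '{"gripper":[0.085,0.085,0.085,0.085,0.085,0.085,0.085,0.085,0.085,0.085,0.085,0.085,0.085,0.02,0.02,0.02,0.02,0.02,0.02,0.02],"delta_pos":[[0.026,0,0.02],[0.052,0,0.045],[0.077,-0.001,0.07],[0.077,-0.001,0.1],[0.077,-0.001,0.13],[0.077,-0.001,0.16],[0.077,-0.001,0.185],[0.077,-0.001,0.205],[0.077,-0.001,0.22],[0.077,-0.001,0.23],[0.077,-0.001,0.2365],[0.077,-0.001,0.2365],[0.077,-0.001,0.2365],[0.077,-0.001,0.2365],[0.077,-0.001,0.2365],[0.077,-0.001,0.2365],[0.077,-0.001,0.2365],[0.077,-0.001,0.2365],[0.077,-0.001,0.2365],[0.077,-0.001,0.2365]],"roll":[0.5,1,1,1,1,1,1,1,1,1,1,1,1,1,1,1,1,1,1,1]}' 70
python3 -c "
from h import *
t,r,o=tool();print(t,r.as_matrix().round(3)[:2,:2],o['opening']*85.4,o['qpos'])"
```

```text
clock: 49.72
position: [443.4, 299.6, 84.0]
ee_rot: [0.075, 0.997, 0.0, 0.0]
force: [-0.2, -0.8, 5.8]
opening: 0.388
[443.40606369 299.61695831  84.03202467] [[-0.989  0.149]
 [ 0.149  0.989]] 33.16537005879062 [-0.08303138  0.71944897 -0.81829358  1.99844317  0.76978723  0.76419936
  0.05104111]
```

```bash
python3 -m jog '{"gripper":[0.02,0.02,0.02,0.02,0.02,0.02,0.02,0.02,0.02,0.02,0.02,0.02,0.02,0.02,0.02,0.02,0.02,0.02,0.02,0.02],"delta_pos":[[0,0,-0.015],[0,0,-0.045],[0,0,-0.08],[0,0,-0.115],[0,0,-0.15],[-0.01,-0.01,-0.18],[-0.03,-0.028,-0.195],[-0.05,-0.048,-0.2],[-0.072,-0.068,-0.2],[-0.094,-0.089,-0.2],[-0.116,-0.11,-0.2],[-0.137,-0.131,-0.2],[-0.152,-0.158,-0.2],[-0.167,-0.185,-0.2],[-0.182,-0.212,-0.2],[-0.197,-0.24,-0.2],[-0.21,-0.265,-0.2],[-0.218,-0.282,-0.2],[-0.222,-0.29,-0.2],[-0.222,-0.29,-0.2]],"roll":[0,0,0,0,0,0,0,0,0,0,0,0,0,0,0,0,0,0,0,0]}'
python3 -c "
from h import *
t,r,o=tool();print(t,r.as_matrix().round(3),o['opening']*85.4,o['qpos'])
print(togo([556.5,-261.5,168.5]))"
```

```text
clock: 51.38
position: [619.5, -23.2, 282.5]
ee_rot: [0.077, 0.997, -0.0, -0.001]
force: [0.3, 0.0, -2.6]
opening: 0.386
[619.53605563 -23.17385694 282.5104964 ] [[-0.988  0.153 -0.001]
 [ 0.153  0.988 -0.001]
 [ 0.001 -0.001 -1.   ]] 32.99198789393763 [ 0.61273484  0.5878646  -0.96358179  1.66726553  0.51889838  1.16605214
  0.93277412]
[ 0.0257 -0.2451  0.1143]
```

```bash
python3 -m jog '{"gripper":[0.02,0.02,0.02,0.02,0.02,0.02,0.02,0.02,0.02,0.02,0.02,0.02,0.02,0.02,0.02,0.02,0.02,0.02],"delta_pos":[[0.003,-0.03,0],[0.006,-0.06,0],[0.01,-0.095,0],[0.014,-0.13,0],[0.017,-0.165,0],[0.021,-0.2,0],[0.0245,-0.23,0],[0.026,-0.245,0],[0.026,-0.245,0.01],[0.026,-0.245,0.03],[0.026,-0.245,0.05],[0.026,-0.245,0.07],[0.026,-0.245,0.085],[0.026,-0.245,0.098],[0.026,-0.245,0.108],[0.026,-0.245,0.114],[0.026,-0.245,0.114],[0.026,-0.245,0.114]],"roll":[0,0,0,0,0,0,0,0,0,0,0,0,0,0,0,0,0,0]}'
python3 - <<'E'
from h import *
t,r,o=tool(); print(t,r.as_matrix().round(3),o['opening']*85.4)
X=-r.as_matrix()[:,0]; print('window est',t+54*X-np.array([0,0,80]))
im,d,c=shot('top'); P=world(c,d); C=im.astype(int)
for n in ['scanner_window','scanner']: print(n,[(np.round(x['location'],1).tolist(),round(x['confidence'],2)) for x in spotter.mark_of('top',n)[:3]])
p=px(c,[610,-270,130]); print(p); cv2.imwrite('pics/9.png',cv2.resize(im[p[1]-60:p[1]+70,p[0]-85:p[0]+85],None,fx=4,fy=4)[:,:,::-1])
E
```

```text
clock: 52.88
position: [557.5, -258.6, 169.7]
ee_rot: [0.075, 0.997, 0.0, 0.0]
force: [0.3, -0.4, -2.1]
opening: 0.389
[ 557.52778744 -258.56263203  169.73397614] [[-0.989  0.149  0.001]
 [ 0.149  0.989  0.   ]
 [-0.001  0.    -1.   ]] 33.17832851716234
window est [ 610.92574774 -266.60359573   89.76115549]
scanner_window [([610.5, -267.1, 87.9], 0.83), ([738.7, -222.6, 4.5], 0.48)]
scanner [([555.2, -260.5, 90.5], 0.74)]
[361, 177]
```

View pics/9.png

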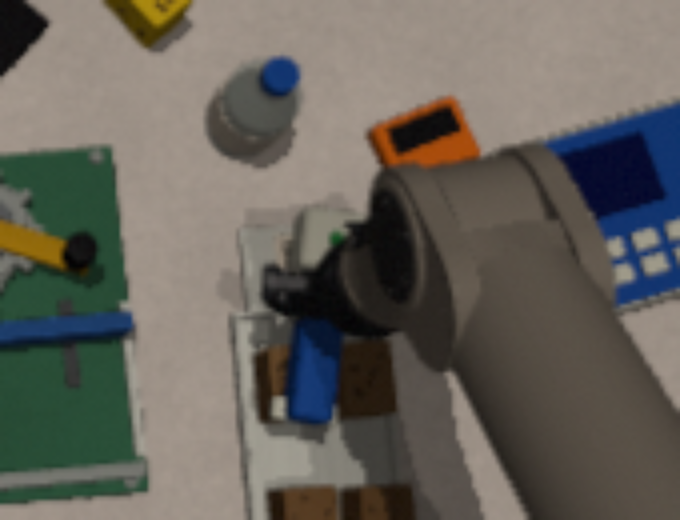

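Pictures viewed: 9. It shows the scanner head over the label flange, body above the blocks. The window is at about (611,-267,89), 76 mm above the label. I'm nudging 4 mm towards the mean label estimate and holding.

```bash
python3 -m jog '{"gripper":[0.02,0.02,0.02,0.02,0.02,0.02,0.02,0.02,0.02,0.02,0.02,0.02,0.02,0.02,0.02,0.02,0.02,0.02,0.02,0.02],"delta_pos":[[0.0005,-0.001,0.002],[0.0005,-0.0025,0.004],[0.0005,-0.0035,0.005],[0.0005,-0.0035,0.005],[0.0005,-0.0035,0.005],[0.0005,-0.0035,0.005],[0.0005,-0.0035,0.005],[0.0005,-0.0035,0.005],[0.0005,-0.0035,0.005],[0.0005,-0.0035,0.005],[0.0005,-0.0035,0.005],[0.0005,-0.0035,0.005],[0.0005,-0.0035,0.005],[0.0005,-0.0035,0.005],[0.0005,-0.0035,0.005],[0.0005,-0.0035,0.005],[0.0005,-0.0035,0.005],[0.0005,-0.0035,0.005],[0.0005,-0.0035,0.005],[0.0005,-0.0035,0.005]],"roll":[0,0,0,0,0,0,0,0,0,0,0,0,0,0,0,0,0,0,0,0]}'
python3 -m jog '{"gripper":[0.02,0.02,0.02,0.02,0.02,0.02,0.02,0.02,0.02,0.02],"delta_pos":[[0,0,0],[0,0,0],[0,0,0],[0,0,0],[0,0,0],[0,0,0],[0,0,0],[0,0,0],[0,0,0],[0,0,0]],"roll":[0,0,0,0,0,0,0,0,0,0]}'
python3 - <<'E'
from h import *
t,r,o=tool(); print(t,r.as_matrix().round(3)[:,0])
shot('scene')
for n in ['scanner_window','scanner']: print(n,[(np.round(x['location'],1).tolist(),round(x['confidence'],2)) for x in spotter.mark_of('scene',n)[:3]])
print(togo([620,-20,284]),togo([443.4,299.6,284]))
E
```

```text
clock: 54.7
position: [556.1, -262.2, 164.4]
ee_rot: [0.075, 0.997, 0.0, 0.0]
force: [0.2, -0.2, -2.3]
opening: 0.387
clock: 55.53
position: [556.1, -262.2, 164.4]
ee_rot: [0.075, 0.997, 0.0, 0.0]
force: [0.3, 0.1, -3.1]
opening: 0.388
[ 556.12126639 -262.15912834  164.3939171 ] [-0.989  0.149  0.   ]
scanner_window [([607.5, -274.2, 85.7], 0.55)]
scanner [([552.9, -264.0, 84.9], 0.7), ([609.2, -273.5, 85.4], 0.51)]
[-0.0271  0.249  -0.1196] [ 0.1952  0.5387 -0.1196]
```

```bash
python3 -m jog '{"gripper":[0.02,0.02,0.02,0.02,0.02,0.02,0.02,0.02,0.02,0.02,0.02,0.02,0.02,0.02],"delta_pos":[[0,0,-0.025],[0,0,-0.055],[0,0,-0.085],[0,0.01,-0.11],[-0.003,0.035,-0.12],[-0.006,0.065,-0.12],[-0.01,0.1,-0.12],[-0.014,0.135,-0.12],[-0.018,0.17,-0.12],[-0.022,0.205,-0.12],[-0.025,0.235,-0.12],[-0.027,0.249,-0.12],[-0.027,0.249,-0.12],[-0.027,0.249,-0.12]],"roll":[0,0,0,0,0,0,0,0,0,0,0,0,0,0]}'
python3 -m jog '{"gripper":[0.02,0.02,0.02,0.02,0.02,0.02,0.02,0.02,0.02,0.02,0.02,0.02,0.02,0.02,0.02,0.02],"delta_pos":[[0.01,0.02,0],[0.025,0.05,0],[0.04,0.078,0],[0.055,0.106,0],[0.07,0.133,0],[0.084,0.159,0],[0.104,0.179,0],[0.124,0.198,0],[0.144,0.217,0],[0.164,0.236,0],[0.184,0.255,0],[0.204,0.272,0],[0.222,0.29,0],[0.222,0.29,0],[0.222,0.29,0],[0.222,0.29,0]],"roll":[0,0,0,0,0,0,0,0,0,0,0,0,0,0,0,0]}'
python3 -c "
from h import *
t,r,o=tool();print(t,r.as_matrix().round(3)[:,0],o['opening']*85.4)
print(togo([443.4,299.6,84]))"
```

```text
clock: 56.85
position: [619.9, -18.9, 284.4]
ee_rot: [0.074, 0.997, -0.0, -0.0]
force: [0.0, -1.2, -3.9]
opening: 0.385
clock: 58.18
position: [444.8, 298.3, 284.2]
ee_rot: [0.076, 0.997, -0.001, 0.0]
force: [-0.5, -1.0, -3.0]
opening: 0.386
[444.77590643 298.26651826 284.20489265] [-0.988  0.151 -0.001] 33.000799958865684
[0.0017 0.0014 0.2002]
```

```bash
python3 -m jog '{"gripper":[0.02,0.02,0.02,0.02,0.02,0.02,0.02,0.02,0.02,0.02,0.02,0.02,0.02,0.02,0.02,0.02],"delta_pos":[[0.002,0.003,0.03],[0.002,0.003,0.06],[0.002,0.003,0.09],[0.002,0.003,0.12],[0.002,0.003,0.145],[0.002,0.003,0.165],[0.002,0.003,0.18],[0.002,0.003,0.188],[0.002,0.003,0.193],[0.002,0.003,0.196],[0.002,0.003,0.198],[0.002,0.003,0.199],[0.002,0.003,0.1995],[0.002,0.003,0.1995],[0.002,0.003,0.1995],[0.002,0.003,0.1995]],"roll":[0,0,0,0,0,0,0,0,0,0,0,0,0,0,0,0]}'
```

```text
clock: 59.52
position: [442.3, 303.3, 85.3]
ee_rot: [0.075, 0.997, 0.0, 0.0]
force: [0.3, -0.3, -2.9]
opening: 0.388
```

```bash
python3 -m jog '{"gripper":[0.02,0.02,0.02,0.02],"delta_pos":[[0,0,0.0005],[0,0,0.001],[0,0,0.001],[0,0,0.001]],"roll":[0,0,0,0]}'
```

```text
clock: 59.85
position: [442.2, 303.2, 84.0]
ee_rot: [0.075, 0.997, -0.0, 0.0]
force: [-1.2, -0.9, -0.2]
opening: 0.39
```

Contact: the weight is off the wrist. I'm releasing, rising, and backing off to look.

```bash
python3 -m jog '{"gripper":[0.04,0.05,0.06,0.07,0.08,0.085,0.085,0.085,0.085,0.085,0.085,0.085,0.085,0.085,0.085,0.085,0.085,0.085],"delta_pos":[[0,0,0],[0,0,0],[0,0,0],[0,0,0],[0,0,0],[0,0,0],[0,0,-0.02],[0,0,-0.05],[0,0,-0.09],[0,0,-0.13],[0,0,-0.17],[-0.03,0,-0.2],[-0.06,0,-0.23],[-0.08,0,-0.24],[-0.08,0,-0.24],[-0.08,0,-0.24],[-0.08,0,-0.24],[-0.08,0,-0.24]],"roll":[0,0,0,0,0,0,0,0,0,0,0,0,0,0,0,0,0,0]}'
python3 - <<'E'
from h import *
im,d,c=shot('wrist'); P=world(c,d); C=im.astype(int); near=(abs(P[...,0]-450)<150)&(abs(P[...,1]-300)<100)
m=near&(P[...,2]>34)&(P[...,2]<50)&(C[...,2]>1.4*C[...,0]); print('blue',cv2.minAreaRect(P[m][:,:2].astype(np.float32)),P[m][:,2].mean())
t,_,cs=shot('top')
for n in ['block1','scanner','jaw_top','pawl_post','crank_knob','bottle_a','jar','phone','canister','press']: print(n,[(np.round(x['location']).astype(int).tolist(),round(x['confidence'],2)) for x in spotter.mark_of('top',n)[:8]])
cv2.imwrite('pics/10.png',np.hstack([cv2.resize(im,(400,300)),cv2.resize(t,(400,300))])[:,:,::-1])
cv2.imwrite('pics/10.png',cv2.resize(t,(800,600))[:,:,::-1]); cv2.imwrite('pics/11.png',im[:,:,::-1])
E
```

```text
clock: 61.35
position: [519.7, 291.5, 322.9]
ee_rot: [0.074, 0.997, -0.001, -0.001]
force: [0.7, -0.1, -0.5]
opening: 0.993
blue ((414.04107666015625, 308.6676940917969), (33.98106384277344, 114.09066772460938), 81.39867401123047) 40.401406598576166
block1 [([510, -248, 34], 0.77), ([511, -307, 36], 0.73), ([393, -263, 34], 0.71), ([840, -142, 30], 0.62), ([396, -324, 34], 0.6), ([240, -251, 27], 0.57), ([279, -422, 35], 0.56)]
scanner [([442, 303, 2], 0.52)]
jaw_top [([540, -2, 72], 0.94)]
pawl_post [([702, 102, 90], 0.71)]
crank_knob [([609, -75, 107], 0.55)]
bottle_a [([747, 230, -2], 0.92), ([397, -323, 35], 0.75), ([741, -223, 5], 0.63), ([389, -266, 36], 0.2)]
jar [([711, 368, 2], 0.9)]
phone [([794, 21, 1], 0.68)]
canister [([565, 520, -2], 0.98), ([448, -283, -2], 0.35), ([610, -73, 106], 0.29)]
press [([549, 4, -2], 0.82)]
```

View pics/10.png

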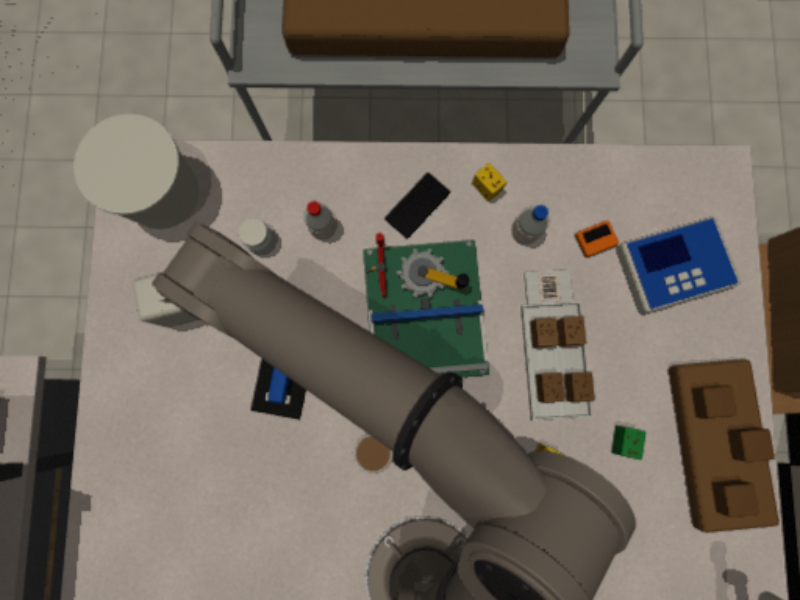

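View pics/11.png

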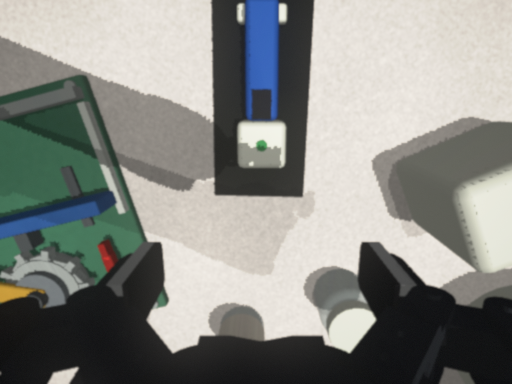

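All checks match so far. One block sits near the tray wall, so I'm checking that all four lie flat on the floor before handing in.

```bash
python3 - <<'E'
from h import *
im,d,c=shot('top'); P=world(c,d); C=im.astype(int)
m=((C[...,0]>1.15*C[...,1])&(C[...,0]>1.4*C[...,2])&(P[...,2]>52)&(abs(P[...,0]-450)<130)&(abs(P[...,1]+282)<80)).astype(np.uint8)
n,L,S,_=cv2.connectedComponentsWithStats(m)
for i in range(1,n):
    Q=P[L==i]
    if len(Q)>40:
        A=np.c_[Q[:,:2]-Q[:,:2].mean(0),np.ones(len(Q))]; k=np.linalg.lstsq(A,Q[:,2],rcond=None)[0]
        l=(Q.mean(0)[:2]-[451,-281.5])@np.array([[.997,-.077],[.077,.997]])
        print(len(Q),Q.mean(0).round(1),'tilt',k[:2].round(3),'local',l.round(1),cv2.minAreaRect(Q[:,:2].astype(np.float32))[1:])
E
```

```text
252 [ 506.9 -248.8   63.5] tilt [ 0.011 -0.026] local [58.2 28.3] ((58.191741943359375, 45.080772399902344), 5.232168197631836)
258 [ 510.1 -306.    63.4] tilt [ 0.023 -0.057] local [ 57. -29.] ((58.70576095581055, 45.09483337402344), 4.1752424240112305)
255 [ 391.9 -258.    63.7] tilt [ 0.011 -0.055] local [-57.1  28. ] ((55.7487907409668, 44.6741828918457), 3.152550220489502)
263 [ 393.5 -319.3   63.3] tilt [ 0.016 -0.041] local [-60.3 -33.2] ((58.125633239746094, 45.231502532958984), 3.2952752113342285)
```

All four block tops are at 63–64 mm, so they lie flat inside the tray. Handing in.

```bash
python3 -c "
from station import workorder; print(workorder.job_done())"
```

```text
the job is handed in; nothing more can be done
None
```

The job is handed in, with every step done in the order asked, at about 61 s of the 210 s on the robot's clock.

- **Pawl:** I flicked it off by pushing the red post. It turned about 0.73 rad and was still off in the last picture.
- **Crank:** I eased the drum back by the knob at about 0.17 rad/s until it met its end stop. The jaw moved about 40 mm and is open.
- **Blocks:** All four brown blocks are in the tray side by side. Their tops measured 63–64 mm high, so they lie flat. One sits about 5 mm closer to the wall than I planned, but it is still inside.
- **Scan:** I held the scanner level and still for about 2 s with its window about 7 cm over the label. My estimates of the label's middle disagreed by up to about 10 mm, and I aimed at their mean.
- **Scanner return:** It is flat on its mat, about 5 mm from where it started.
- **Other things:** The bottles, jar, phone and canister read the same positions as at the start, within measuring error. The gripper was open and clear of everything at hand-in.

None of my last checks failed. I measured the scanner window's position from the arm's pose and the cameras, because its underside could not be seen directly.

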